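# Unload the hot warming tin with the lid lifter onto the sloped stand

### The arm

A 6-joint arm with a two-finger parallel gripper is mounted at the origin on the work surface. World frame = base frame: x ahead of the robot, y to its left, z up, the work surface at z = 0. Lengths are in m, angles in degrees, forces in N, time in s.
With the tool pointing down it reaches from about 0.375 to 0.9 m from the base axis. Payload 3.1 kg.
Tool frame: the origin (TCP) lies on the centre line of the jaws, within the pads' length; the fingertips stand 25 mm ahead of it and the grasp point (between the pads) lies 6 mm ahead of it; y points along the fingers, x is the direction in which the jaws open and shut, and the axes are right-handed (so a half turn about y gives the same grasp; the last joint's range is limited). The gripper opens to 87 mm and grips with 3 to 60 N. Pads are 19 mm wide; open, the fingers measure 117 mm over their backs; the gripper's body (75 mm by 190 mm) begins 51 mm behind the grasp point.
Start: joints at [-85.113, 30.224, 82.088, -0, 67.689, -10.227], TCP at [0.163, -0.603, 0.248] pointing down, gripper open.
Joint ranges: [-176.69, 176.69], [-43.24, 126.21], [12.49, 139.97], [-82, 262], [0, 151.66], [-163.58, 163.58]. Speed limits (degrees/s): [159.86, 159.86, 180, 180, 180, 180].

### API

Orientations are given as a 3x3 rotation matrix whose columns are the frame's x, y, z axes.
In Python, from rig import * gives the robot as it stands.
- The arm moves only by the tool play_rows, never from a script. Its argument "commands" is a list of rows, each a list of 2 entries, a list of its own where there are three numbers: the shift along the world's x, y, z in m, then the turn, a rotation vector about the world's x, y, z in rad. A call has 1 to 10 rows; each row is the pose to reach, as a shift and turn from the pose commanded when the call began; what a row does not reach only later rows make up. A row lasts 1/8 s, in which the tool goes at most 62.5 mm and 10.7 degrees, less where a joint would pass 70% of its speed; a pose out of reach is approached as far as the arm can. A call with a gripper value outside its range is refused whole. "gripper" is the finger opening in m, from 0 to 0.087, set as the call begins (left out, the last holds). The fingers move at their own pace and stop on an object; the grip force is fixed at half the most. Time passes only in rows, so rows that repeat a pose let the fingers close. It gives the time, the measured TCP pose, the force and the opening at its end, in the units of the state.
- read_state(): the state, without advancing time (a new reading comes with each control period).
- capture(name): name is "scene" or "top" or "wrist"; returns a dict with "frame" (480x640x3 uint8, red, green, blue), "depth" (480x640 float32, m along the optical axis (not along the pixel's ray), 0 where there is no reading), "mtx" (3x3 intrinsics, pixels), "cam_to_world" (4x4, takes a point from camera to world coordinates); the wrist camera has in their place "hand_eye" (4x4, takes a point from camera to tool coordinates, whose origin is the TCP and whose axes are the tool frame's). Camera axes: x right, y down, z forward; pixel columns grow to the right and rows downward; lengths in m; the calibration is good to about 2 mm. A picture is of the moment at which its call begins: read the wrist's pose just before it.
- hand_in(): hands the job in, once; it reports no verdict.
The state is a dict: "time_s": time; "joint_positions": joint angles; "qvel": joint speeds; "tau": joint torques, N m; "position": TCP position; "tcp_rot": TCP orientation; "force": force on the tool from outside, world axes, zero at the start; "moment": the same for the moment, N m; "opening": opening from 0.0 (shut) to 1.0 (fully open).
Only numpy, scipy, OpenCV 4.12 (cv2) and the standard library are available. Lean on these libraries where they do the work, as an engineer would, in place of code of your own. Each camera call takes 0.05 s, during which the arm holds its last target. There are 200 camera calls.

### The job

The warming tin on the windowsill is hot: with the lid lifter's foot under its loop handle, lift the lid off level, without the robot ever touching the lid itself, and set it flat in the middle of the iron trivet. Slide every wooden panel up out of the tin and stand them upright side by side on the sloped stand, each down on the lip and leaning flat against the back. Once all are there, put the lid back with the lifter so that it lies squarely on the tin and covers it, stand the lifter upright in the middle of its cork mat, and leave the pawns and the pencil cup as they are throughout.

Things in the scene. Friction and masses are not known exactly. Their poses are not given: they have to be found in the camera images.
- tin: Fixed open-topped aluminium warming tin, 204 (its x) x 120 (its y) x 98 mm high, walls and floor 4 mm. Origin: centre of its underside. Four slots for panels lie across it at x = -66, -22, 22 and 66 mm, each 12 mm wide between pairs of 4 mm steel ribs, which reach 49 mm up from the underside and 33 mm in from the two long walls. It may be brushed against.
- lid: Loose flat steel lid lying on the tin's rim, 224 (x) x 140 (y) x 5 mm, about 0.3 kg, underside plain (it may slide on the rim). Origin: centre of its underside, z up. A rigid loop handle stands up from it. Hot: gripper and arm must not touch it.
- lid_bar (a point): Middle of the level bar of the lid's loop, 43 mm above the lid's origin. Round bar 9 mm thick, running 100 mm along the lid's x between two uprights; 33.5 mm are clear between bar and lid, 91 mm between the uprights.
- lifter: Loose C-shaped lid lifter, about 0.3 kg, 130 mm tall, standing upright on its flat foot on the cork mat. Origin: centre of the foot's underside; z up, x the way the open side of the C and the foot's tip point. A 30 mm wide post at the back (x = -35 to -27 mm) carries an arm (60 to 70 mm up, ending at x = 11 mm) with the grip on it.
- lifter_grip (a point): Centre of the lifter's square wooden grip, 100 mm straight above its origin. The grip is 22 x 22 mm, sides along the lifter's x and y, from 70 to 130 mm up.
- lifter_foot (a point): Middle of the top of the lifter's foot, straight below the grip, 6 mm above its origin; a load here hangs balanced. Foot 70 (x) x 40 (y) x 6 mm; a ridge across its tip (x = 29 to 35 mm) rises 8 mm above the foot's top and keeps a bar from slipping off; 54 mm are clear above the foot.
- trivet: Fixed black iron trivet, top plate 150 (x) x 130 (y) mm, top 20 mm above the sill. Origin: centre of its underside, at sill level.
- mat: Fixed cork mat 110 x 110 x 6 mm on which the lifter stands. Origin: centre of its underside, at sill level.
- stand: Fixed low wooden display stand, 300 mm wide (its y), base from x = -70 to 50 mm, 12 mm thick. Origin: at sill level under the corner of back and lip. Its front faces its +x, away from the robot. Room for three panels side by side. Wood on wood: a panel let go with its bottom edge out on the lip may stay there, so bring it in against the back.
- ledge: Sloped back and lip of the stand. Origin: middle of the corner line where they meet, 35 mm up. y along the width; z up the back's face, 30 degrees from vertical, top towards the robot; x square out from the back. The back reaches only 50 mm up (fingers on a panel's top edge pass above it); the lip stands 26 mm out along x. A seated panel's origin is at x = 4 mm, z = 0.
- panel0: Loose wooden chess diagram panel (2 or 3 of four alike are present), 8 (x) x 70 (y) x 90 (z) mm, about 50 g, standing on edge in one of the tin's slots. Origin: centre of its bottom edge; z towards its top edge, x square to its faces. In the tin its top edge is 4 mm below the rim and the gap to the next slot's panel is 36 mm.
- panel1: Loose wooden chess diagram panel (2 or 3 of four alike are present), 8 (x) x 70 (y) x 90 (z) mm, about 50 g, standing on edge in one of the tin's slots. Origin: centre of its bottom edge; z towards its top edge, x square to its faces. In the tin its top edge is 4 mm below the rim and the gap to the next slot's panel is 36 mm.
- panel2: Loose wooden chess diagram panel (2 or 3 of four alike are present), 8 (x) x 70 (y) x 90 (z) mm, about 50 g, standing on edge in one of the tin's slots. Origin: centre of its bottom edge; z towards its top edge, x square to its faces. In the tin its top edge is 4 mm below the rim and the gap to the next slot's panel is 36 mm.
- panel3: Loose wooden chess diagram panel (2 or 3 of four alike are present), 8 (x) x 70 (y) x 90 (z) mm, about 50 g, standing on edge in one of the tin's slots. Origin: centre of its bottom edge; z towards its top edge, x square to its faces. In the tin its top edge is 4 mm below the rim and the gap to the next slot's panel is 36 mm.
- pawn0: Ebony pawn, 63 mm tall, foot 32 mm across, standing on the sill. Leave alone. Origin: centre of underside.
- pawn1: Ebony pawn, 63 mm tall, foot 32 mm across, standing on the sill. Leave alone. Origin: centre of underside.
- cup: Blue plastic pencil cup, 76 mm across, 100 mm tall. Leave alone. Origin: centre of underside.
Not all that is in view belongs to the job. What is shaped like the lifter but red is not meant.

How it is judged:
By the outcome, as a careful person would: the job done as asked, in the order asked, and still so for the second after the job is handed in, with the robot touching nothing.
Of panel0, panel1, panel2, panel3 only 2 to 3 are there at a start; the rules pass over those that are not, and their reading is None.
At some moment in a run one of lid, lifter may be knocked a few centimetres aside while the robot is not near it.
It also fails if it takes over 210 s, if anything falls off the work surface, if the arm or the gripper's body presses on something with over 40 N, if the wrist force passes 120 N, or if a joint passes its speed limit or range.

## Working session

There is one attempt and no reset: what is moved stays moved. The work goes in short steps, Python scripts to look and compute and a tool call to move; the robot and the scene stay as the last step left them, time stands still between calls to the robot, and variables do not carry over. Pictures are saved under pics/ and viewed, about 12 in all and at most 16, crops included, and the job is handed in when it is done.

Besides the shell and the picture viewer there is one more tool, called in YAML: its name, and indented under it one key for each argument. play_rows: Moves the arm, as the interface text tells. Its arguments: {"type":"object","properties":{"commands":{"type":"array"},"gripper":{"type":"number"}},"required":["commands"]}

```bash
mkdir -p pics; ls
cat > h.py <<'E'
from rig import *
import numpy as np, cv2
np.set_printoptions(precision=4,suppress=True)
def cam(name):
    s=read_state(); c=capture(name)
    if name=="wrist":
        T=np.eye(4);T[:3,:3]=np.array(s["tcp_rot"]);T[:3,3]=s["position"];c["cam_to_world"]=T@np.array(c["hand_eye"])
    return c
def cloud(c):
    K=np.array(c["mtx"]);d=c["depth"];v,u=np.mgrid[:480,:640]
    P=np.stack([(u-K[0,2])/K[0,0]*d,(v-K[1,2])/K[1,1]*d,d],-1)
    T=np.array(c["cam_to_world"]);W=P@T[:3,:3].T+T[:3,3];W[d<=0]=np.nan
    return W
def save(c,n): cv2.imwrite("pics/"+n,c["frame"][:,:,::-1])
E
python3 - <<'E'
from h import *
for n in("scene","top"):
    c=cam(n);save(c,n+"0.png");W=cloud(c);np.save(n+"0.npy",W);print(n,c["mtx"],c["cam_to_world"])
print(read_state())
E
```

```text
pics
scene [[555.3986   0.     313.0253]
 [  0.     555.3986 252.2972]
 [  0.       0.       1.    ]] [[ 0.2283  0.7302 -0.644   1.2426]
 [ 0.9736 -0.1721  0.15   -0.1281]
 [-0.0014 -0.6612 -0.7502  0.8792]
 [ 0.      0.      0.      1.    ]]
top [[515.9483   0.     317.7762]
 [  0.     515.9483 232.92  ]
 [  0.       0.       1.    ]] [[-0.011  -0.9975  0.0704  0.503 ]
 [-0.9996  0.0091 -0.0284  0.0193]
 [ 0.0277 -0.0707 -0.9971  1.0986]
 [ 0.      0.      0.      1.    ]]
{'time_s': 0.1, 'joint_positions': array([-85.1125,  30.2726,  82.149 ,  -0.0017,  67.6913, -10.2292]), 'qvel': array([-0.0333, -0.1508, -0.184 ,  0.0956,  0.0865, -0.0148]), 'tau': array([ -0.0003, -44.0985, -17.7151,   0.0635,   0.0534,  -0.    ]), 'position': array([ 0.1629, -0.6027,  0.2467]), 'tcp_rot': array([[ 0.2608, -0.0002,  0.9654],
       [-0.9654,  0.002 ,  0.2608],
       [-0.0019, -1.    ,  0.0003]]), 'force': array([ 0.4574,  0.2242, -0.1869]), 'moment': array([ 0.0085, -0.0344, -0.0087]), 'opening': 1.0021791001227256}
```

View pics/scene0.png

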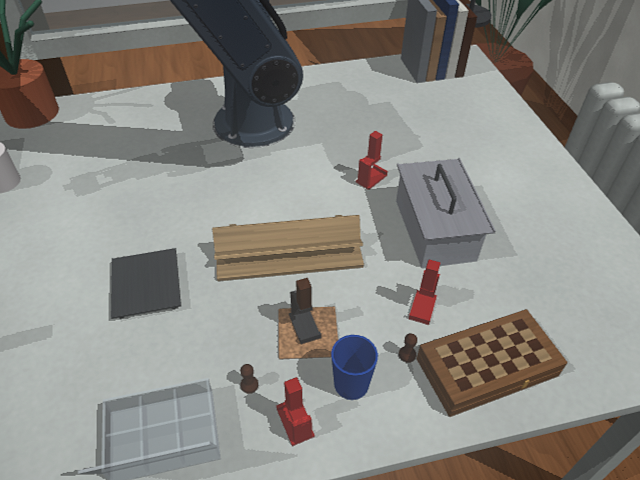

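View pics/top0.png

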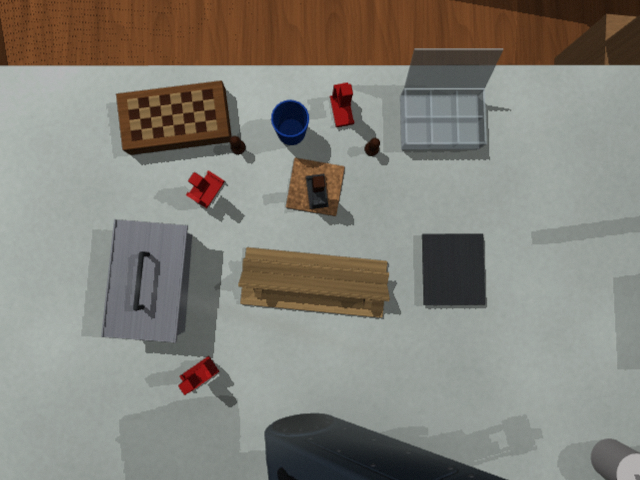

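```bash
cat > m.py <<'E'
from h import *
W=np.load("top0.npy");im=cv2.imread("pics/top0.png");hsv=cv2.cvtColor(im,cv2.COLOR_BGR2HSV)
S=np.load("scene0.npy");si=cv2.imread("pics/scene0.png")
def rect(P,n):
    P=P[np.isfinite(P).all(1)]
    r=cv2.minAreaRect(P[:,:2].astype(np.float32)*1000);print(n,len(P),"rect",np.round(r[0],1),np.round(r[1],1),round(r[2],1),"z",np.round(np.percentile(P[:,2],[5,50,95]),4))
def reg(W,z0,z1,u0,u1,v0,v1,extra=None):
    m=np.zeros(W.shape[:2],bool);m[v0:v1,u0:u1]=1
    m&=(W[...,2]>z0)&(W[...,2]<z1)
    if extra is not None:m&=extra
    m=cv2.morphologyEx(m.astype(np.uint8),cv2.MORPH_OPEN,np.ones((3,3)))>0
    return W[m]
print("table z",np.nanmedian(W[380:400,260:400,2]))
rect(reg(W,.09,.115,90,200,205,350),"lid")
m=np.zeros((480,640),bool);m[205:350,90:200]=1;m&=W[...,2]>.125
rect(W[m],"bar")
rect(reg(W,.012,.03,410,500,225,315),"trivet")
rect(reg(W,.003,.05,280,350,150,220,(hsv[...,1]>90)),"mat")
m=np.zeros((480,640),bool);m[150:220,280:350]=1
rect(W[m&(W[...,2]>.12)],"griptop")
rect(W[m&(W[...,2]>.05)&(W[...,2]<.1)],"arm")
rect(W[m&(W[...,2]>.009)&(W[...,2]<.05)],"foot")
m=np.zeros((480,640),bool);m[270:355,270:345]=1
for a,b in((.009,.022),(.022,.055),(.06,.08),(.08,.14)):
    q=S[m&(S[...,2]>a)&(S[...,2]<b)]; rect(q,"S %g-%g"%(a,b))
# stand
m=np.zeros((480,640),bool);m[240:325,230:400]=1
for a,b in((.005,.018),(.03,.04),(.045,.055),(.07,.09)): rect(W[m&(W[...,2]>a)&(W[...,2]<b)],"stand %g"%a)
m=np.zeros((480,640),bool);m[205:290,200:375]=1
for a,b in((.005,.018),(.03,.04),(.045,.055),(.07,.09)): rect(S[m&(S[...,2]>a)&(S[...,2]<b)],"Sstand %g"%a)
E
python3 m.py
python3 - <<'E'
import cv2
a=cv2.imread("pics/scene0.png")[260:360,265:405];b=cv2.imread("pics/top0.png")[140:225,270:390]
a=cv2.resize(a,(560,400),interpolation=2)
W=b.shape;b=cv2.resize(b,(240*1,170))
cv2.imwrite("pics/l.png",a)
E
```

```text
table z -0.0005968370673511414
lid 8470 rect [486.9 322.7] [142.5 224.2] 84.7 z [0.0995 0.1025 0.1057]
bar 325 rect [487.  322.4] [ 10.3 108.1] 84.3 z [0.1368 0.1434 0.1466]
trivet 4417 rect [ 502.  -295.5] [132.  149.7] 89.4 z [0.0162 0.0194 0.0228]
mat 1251 rect [679.9  -6.9] [107.5 108.2] 79.2 z [0.0034 0.0057 0.0092]
griptop 147 rect [669.2  -9.7] [22.2 21.7] 8.2 z [0.1285 0.135  0.1375]
arm 210 rect [655.9 -12.3] [44.5 28.6] 2.4 z [0.061  0.0752 0.088 ]
foot 305 rect [680.2  -5.5] [103.1 107.6] 79.7 z [0.0091 0.0117 0.0316]
S 0.009-0.022 808 rect [631.4  -4.1] [107.7 209.5] 86.4 z [0.0093 0.012  0.0197]
S 0.022-0.055 68 rect [706.3  -2.8] [151.4  32. ] 27.7 z [0.0228 0.0349 0.0533]
S 0.06-0.08 189 rect [705.5   0.5] [152.3  23.3] 22.1 z [0.0637 0.0736 0.0787]
S 0.08-0.14 534 rect [723.6   7. ] [136.9  33.8] 14.1 z [0.0836 0.108  0.1373]
stand 0.005 3902 rect [474.3 -10.9] [336.8 170.3] 88.1 z [0.0081 0.0114 0.0146]
stand 0.03 935 rect [485.3  -2.8] [300.   59.1] 83.1 z [0.0333 0.0373 0.0397]
stand 0.045 877 rect [480.4  -1.9] [298.8  66.1] 83.5 z [0.0452 0.0476 0.054 ]
stand 0.07 859 rect [459.7   0.5] [298.3  19. ] 83.9 z [0.0709 0.0752 0.0792]
Sstand 0.005 2984 rect [459.2  -1.5] [355.4 161.8] 83.8 z [0.008  0.0117 0.0145]
Sstand 0.03 648 rect [494.5  -4.5] [299.4  34.1] 83.5 z [0.0338 0.0375 0.0397]
Sstand 0.045 1153 rect [493.3  -4.8] [299.6  46.7] 83.3 z [0.0452 0.0485 0.0543]
Sstand 0.07 801 rect [463.1  -1.1] [297.6  20.3] 84.5 z [0.0705 0.0746 0.0788]
```

View pics/l.png

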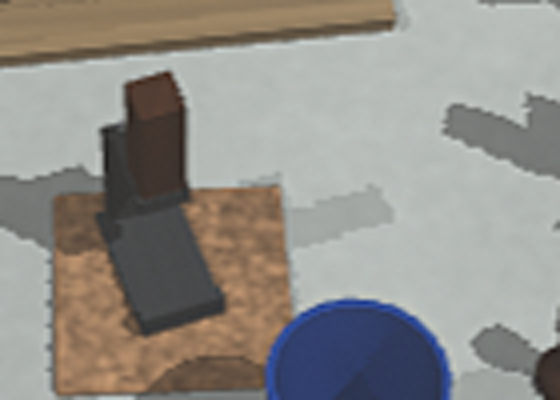

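Run:
```python
from h import *
c=cam("scene");K=np.array(c["mtx"]);T=np.array(c["cam_to_world"])
def ray(u,v,z):
    d=T[:3,:3]@np.array([(u-K[0,2])/K[0,0],(v-K[1,2])/K[1,1],1]);return T[:3,3]+d*(z-T[2,3])/d[2]
p=[ray(265+a/4,260+b/4,.012) for a,b in((100,215),(145,325),(222,300),(180,205))]
print(np.array(p)); d=p[1]-p[0];e=p[2]-p[3];print(np.degrees(np.arctan2([d[1],e[1]],[d[0],e[0]])))
```

```text
[[ 0.6393 -0.0327  0.012 ]
 [ 0.7037 -0.025   0.012 ]
 [ 0.6987  0.0123  0.012 ]
 [ 0.6424  0.0055  0.012 ]]
[6.8128 6.9156]
```

play_rows:
  commands:
    - [[0.06,0.07,0.03],[0,0,0]]
    - [[0.12,0.14,0.03],[0,0,0]]
    - [[0.17,0.2,0.03],[0,0,0]]
    - [[0.22,0.26,0.03],[0,0,0]]
    - [[0.27,0.32,0.03],[0,0,0]]
    - [[0.32,0.38,0.03],[0,0,0]]
    - [[0.37,0.44,0.03],[0,0,0]]
    - [[0.41,0.5,0.03],[0,0,0]]
    - [[0.45,0.55,0.03],[0,0,0]]
    - [[0.454,0.594,0.03],[0,0,0]]

```text
time_s: 1.4
position: [0.5529, -0.1175, 0.2772]
tcp_rot: [[0.261, 0.0, 0.965], [-0.965, -0.0, 0.261], [0.0, -1.0, 0.0]]
force: [0.6, -0.4, 0.7]
opening: 0.999
```

play_rows:
  commands:
    - [[0.03,0.05,0],[0,0,0]]
    - [[0.06,0.105,0],[0,0,0]]
    - [[0.06,0.105,0],[0,0,0]]
    - [[0.06,0.105,0],[0,0,0]]
    - [[0.06,0.105,0],[0,0,0]]

```text
time_s: 2.02
position: [0.6109, -0.0155, 0.2772]
tcp_rot: [[0.259, -0.001, 0.966], [-0.966, -0.0, 0.259], [-0.0, -1.0, -0.001]]
force: [-0.6, 0.4, 0.2]
opening: 1.0
```

Run:
```python
from h import *
c=cam("wrist");save(c,"w1.png");s=read_state();print(s["position"],s["joint_positions"],c["hand_eye"])
W=cloud(c)
m=(W[...,2]>.125)&(W[...,2]<.145)
P=W[m];P=P[(abs(P[:,0]-.668)<.06)&(abs(P[:,1]+.01)<.06)]
if len(P)>20: print(cv2.minAreaRect(P[:,:2].astype(np.float32)*1000),len(P),np.median(P[:,2]))
```

```text
[ 0.611  -0.0157  0.2773] [-11.9243  27.3649  82.1901  -0.0183  70.4756  63.0961] [[ 1.     -0.0003  0.0001  0.0011]
 [-0.0002 -0.287   0.9579 -0.1379]
 [-0.0003 -0.9579 -0.287   0.0796]
 [ 0.      0.      0.      1.    ]]
((669.3649291992188, -11.830605506896973), (22.02259063720703, 21.932790756225586), 6.724415302276611) 1176 0.13647504379557762
```

View pics/w1.png

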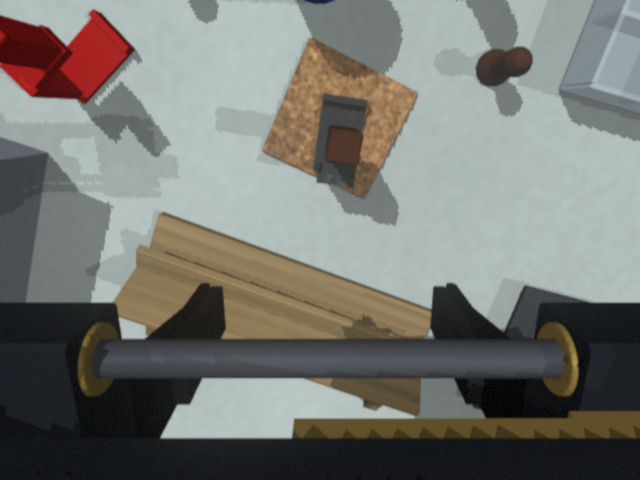

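play_rows:
  commands:
    - [[0.03,0.002,0],[0,0,-0.07]]
    - [[0.058,0.005,-0.02],[0,0,-0.14]]
    - [[0.058,0.005,-0.06],[0,0,-0.14]]
    - [[0.058,0.005,-0.1],[0,0,-0.14]]
    - [[0.058,0.005,-0.13],[0,0,-0.14]]
    - [[0.058,0.005,-0.15],[0,0,-0.14]]
    - [[0.058,0.005,-0.165],[0,0,-0.14]]
    - [[0.058,0.005,-0.165],[0,0,-0.14]]
    - [[0.058,0.005,-0.165],[0,0,-0.14]]

```text
time_s: 3.2
position: [0.6705, -0.0093, 0.1135]
tcp_rot: [[0.123, 0.002, 0.992], [-0.992, -0.0, 0.123], [0.001, -1.0, 0.002]]
force: [0.8, -0.6, 0.8]
opening: 0.999
```

play_rows:
  commands:
    - [[0,0,0],[0,0,0]]
    - [[0,0,0],[0,0,0]]
    - [[0,0,0],[0,0,0]]
    - [[0,0,0],[0,0,0]]
    - [[0,0,0],[0,0,0]]
    - [[0,0,0],[0,0,0]]
    - [[0,0,0],[0,0,0]]
    - [[0,0,0],[0,0,0]]
  gripper: 0

```text
time_s: 4.2
position: [0.6695, -0.0091, 0.1122]
tcp_rot: [[0.123, -0.0, 0.992], [-0.992, 0.0, 0.123], [-0.0, -1.0, -0.0]]
force: [-0.6, 0.7, -0.9]
opening: 0.251
```

play_rows:
  commands:
    - [[0,0,0.03],[0,0,0]]
    - [[0,0,0.08],[0,0,0]]
    - [[0,0,0.12],[0,0,0]]
    - [[-0.02,0.02,0.15],[0,0,0.17]]
    - [[-0.05,0.05,0.168],[0,0,0.34]]
    - [[-0.08,0.08,0.168],[0,0,0.51]]
    - [[-0.11,0.11,0.168],[0,0,0.68]]
    - [[-0.14,0.14,0.168],[0,0,0.85]]
    - [[-0.16,0.18,0.168],[0,0,1.02]]
    - [[-0.18,0.2,0.168],[0,0,1.19]]

```text
time_s: 5.45
position: [0.4879, 0.1925, 0.2799]
tcp_rot: [[0.969, -0.001, 0.247], [-0.247, 0.0, 0.969], [-0.001, -1.0, 0.0]]
force: [0.8, -0.7, -2.4]
opening: 0.25
```

play_rows:
  commands:
    - [[-0.013,0.022,0],[0,0,0.163]]
    - [[-0.013,0.022,0],[0,0,0.163]]
    - [[-0.013,0.022,0],[0,0,0.163]]
    - [[-0.013,0.022,0],[0,0,0.163]]

```text
time_s: 5.95
position: [0.4772, 0.2122, 0.2802]
tcp_rot: [[0.995, 0.0, 0.096], [-0.096, -0.0, 0.995], [0.0, -1.0, -0.0]]
force: [0.9, 0.7, -4.5]
opening: 0.248
```

```bash
cat > bar.py <<'E'
from h import *
import sys
# lid plate + bar from a cloud; args: image name, approx centre x y, plate z
def find(W,x,y,zl):
    near=(abs(W[...,0]-x)<.16)&(abs(W[...,1]-y)<.13)
    for n,a,b in(("plate",zl-.006,zl+.006),("bar",zl+.03,zl+.06)):
        m=near&(W[...,2]>a)&(W[...,2]<b)
        m=cv2.morphologyEx(m.astype(np.uint8),cv2.MORPH_OPEN,np.ones((3,3)) if n=="plate" else np.ones((1,1)))
        k,l,st,_=cv2.connectedComponentsWithStats(m)
        if k<2: print(n,"none");continue
        P=W[l==1+np.argmax(st[1:,4])]
        print(n,len(P),cv2.minAreaRect(P[:,:2].astype(np.float32)*1000),"zmed",np.median(P[:,2]).round(4),"z95",np.percentile(P[:,2],95).round(4))
if __name__=="__main__":
    c=cam(sys.argv[1]);find(cloud(c),*map(float,sys.argv[2:5]))
    if len(sys.argv)>5: save(c,sys.argv[5])
    s=read_state();print(s["position"],s["joint_positions"],np.degrees(np.arctan2(s["tcp_rot"][1][0],s["tcp_rot"][0][0])))
E
python3 bar.py wrist .487 .322 .103 w2.png; python3 bar.py top .487 .322 .103
```

```text
plate 50180 ((485.55743408203125, 305.7898254394531), (109.60618591308594, 224.94688415527344), 84.50370025634766) zmed 0.1036 z95 0.1051
bar 2900 ((486.5318603515625, 320.8870849609375), (9.192538261413574, 108.32697296142578), 84.56765747070312) zmed 0.1453 z95 0.1469
[0.4772 0.2121 0.2802] [11.7037 19.9895 94.4743 -0.0129 65.5367 17.2076] -5.498580262957807
plate 1236 ((566.1346435546875, 349.2389221191406), (79.0009765625, 74.8674545288086), 89.70509338378906) zmed 0.1024 z95 0.1056
bar 8 ((538.875, 318.4764709472656), (3.0226197242736816, 5.916864395141602), 17.344627380371094) zmed 0.1423 z95 0.1472
[0.4771 0.2122 0.2802] [11.7115 19.9856 94.4805 -0.0105 65.541  17.2004] -5.484495562389365
```

View pics/w2.png

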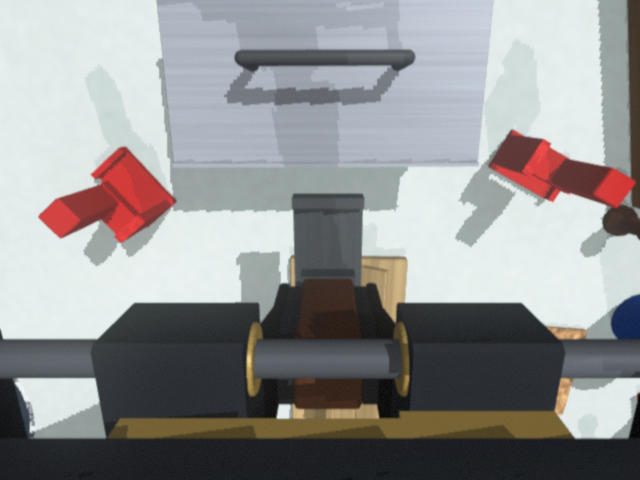

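play_rows:
  commands:
    - [[0,0,-0.02],[0,0,0]]
    - [[0,0,-0.045],[0,0,0]]
    - [[0,0,-0.0615],[0,0,0]]
    - [[0.0025,0.03,-0.0615],[0,0,0]]
    - [[0.005,0.06,-0.0615],[0,0,0]]
    - [[0.0075,0.085,-0.0615],[0,0,0]]
    - [[0.0085,0.1,-0.0615],[0,0,0]]
    - [[0.0095,0.109,-0.0615],[0,0,0]]
    - [[0.0095,0.109,-0.0615],[0,0,0]]
    - [[0.0095,0.109,-0.0615],[0,0,0]]

```text
time_s: 7.3
position: [0.486, 0.3212, 0.2188]
tcp_rot: [[0.996, -0.001, 0.094], [-0.094, -0.001, 0.996], [-0.001, -1.0, -0.001]]
force: [0.1, -0.5, -3.0]
opening: 0.248
```

```bash
python3 bar.py wrist .487 .322 .103 w3.png
```

```text
plate 53551 ((487.5245361328125, 329.0575866699219), (123.57624816894531, 224.8579559326172), 84.59310913085938) zmed 0.1037 z95 0.1052
bar 3158 ((486.5984802246094, 321.44866943359375), (8.762907028198242, 108.18846130371094), 84.72270202636719) zmed 0.1452 z95 0.1468
[0.486  0.3211 0.2188] [22.4804 28.9424 90.0163 -0.0206 61.0801 27.9158] -5.425433486598564
```

View pics/w3.png

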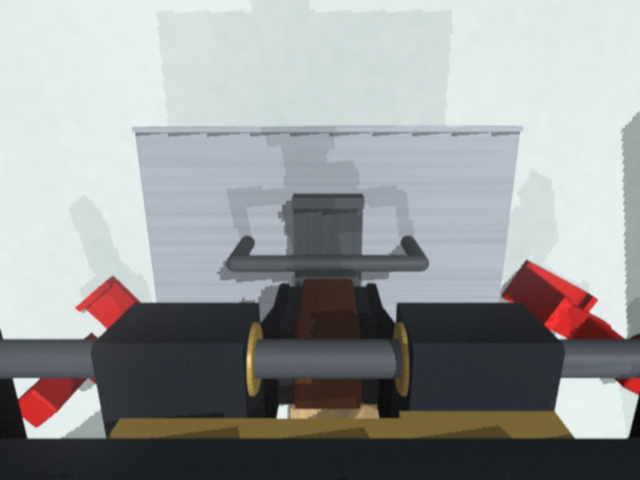

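play_rows:
  commands:
    - [[0,0,0.008],[0,0,0]]
    - [[0,0,0.014],[0,0,0]]
    - [[0,0,0.018],[0,0,0]]
    - [[0,0,0.022],[0,0,0]]
    - [[0,0,0.028],[0,0,0]]
    - [[0,0,0.036],[0,0,0]]
    - [[0,0,0.046],[0,0,0]]
    - [[0,0,0.056],[0,0,0]]
    - [[0,0,0.064],[0,0,0]]
    - [[0,0,0.068],[0,0,0]]

```text
time_s: 8.6
position: [0.4863, 0.322, 0.2877]
tcp_rot: [[0.996, 0.001, 0.094], [-0.094, 0.0, 0.996], [0.001, -1.0, 0.001]]
force: [-0.2, -0.5, -5.6]
opening: 0.249
```

```bash
python3 bar.py wrist .487 .322 .153 w4.png
python3 - <<'E'
from h import *
s=read_state();print(s["force"],s["moment"])
E
```

```text
plate 49473 ((486.99102783203125, 324.91082763671875), (132.32745361328125, 224.60720825195312), 84.6939468383789) zmed 0.1547 z95 0.1562
bar 7344 ((487.0307312011719, 327.1889953613281), (56.165283203125, 108.36669921875), 84.78541564941406) zmed 0.1928 z95 0.1975
[0.4864 0.322  0.2879] [22.5403 24.4303 85.5626  0.0007 69.9247 27.9252] -5.385226569384033
[ 0.8125 -0.2538 -6.0186] [ 0.0339 -0.142  -0.0015]
```

View pics/w4.png

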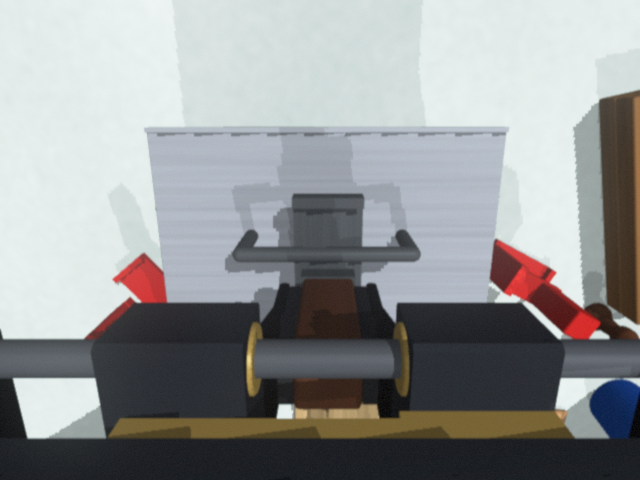

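play_rows:
  commands:
    - [[0,-0.004,0],[0,0,0]]
    - [[0,-0.012,0],[0,0,0]]
    - [[0.001,-0.024,0],[0,0,0]]
    - [[0.001,-0.04,0],[0,0,0]]
    - [[0.002,-0.06,0],[0,0,0]]
    - [[0.002,-0.082,0],[0,0,0]]
    - [[0.003,-0.106,0],[0,0,0]]
    - [[0.003,-0.131,0],[0,0,0]]
    - [[0.004,-0.156,0],[0,0,0]]
    - [[0.004,-0.181,0],[0,0,0]]

```text
time_s: 9.9
position: [0.49, 0.1389, 0.2871]
tcp_rot: [[0.996, 0.0, 0.095], [-0.095, -0.0, 0.996], [0.0, -1.0, -0.0]]
force: [0.2, -0.5, -5.1]
opening: 0.253
```

play_rows:
  commands:
    - [[0.001,-0.025,0],[0,0,0.004]]
    - [[0.002,-0.05,0],[0,0,0.012]]
    - [[0.003,-0.075,0],[0,0,0.022]]
    - [[0.004,-0.1,0],[0,0,0.032]]
    - [[0.005,-0.125,0],[0,0,0.042]]
    - [[0.006,-0.15,0],[0,0,0.052]]
    - [[0.007,-0.175,0],[0,0,0.062]]
    - [[0.008,-0.2,0],[0,0,0.072]]
    - [[0.009,-0.225,0],[0,0,0.08]]
    - [[0.01,-0.25,0],[0,0,0.084]]

```text
time_s: 11.15
position: [0.4993, -0.1109, 0.2871]
tcp_rot: [[1.0, 0.0, 0.011], [-0.011, -0.0, 1.0], [0.0, -1.0, -0.0]]
force: [-0.5, -0.8, -5.3]
opening: 0.25
```

play_rows:
  commands:
    - [[0.0005,-0.025,0],[0,0,0]]
    - [[0.001,-0.05,0],[0,0,0]]
    - [[0.0015,-0.075,0],[0,0,0]]
    - [[0.002,-0.099,0],[0,0,0]]
    - [[0.002,-0.121,0],[0,0,0]]
    - [[0.002,-0.141,0],[0,0,0]]
    - [[0.002,-0.158,0],[0,0,0]]
    - [[0.002,-0.171,0],[0,0,0]]
    - [[0.002,-0.18,0],[0,0,0]]
    - [[0.002,-0.1865,0],[0,0,0]]

```text
time_s: 12.4
position: [0.5021, -0.2957, 0.2868]
tcp_rot: [[1.0, -0.0, 0.01], [-0.01, 0.0, 1.0], [-0.0, -1.0, 0.0]]
force: [0.4, 0.3, -5.6]
opening: 0.248
```

play_rows:
  commands:
    - [[0,0,0],[0,0,0]]
    - [[0,0,0],[0,0,0]]
    - [[0,0,0],[0,0,0]]
    - [[0,0,0],[0,0,0]]

```text
time_s: 12.9
position: [0.5021, -0.2952, 0.2869]
tcp_rot: [[1.0, -0.0, 0.01], [-0.01, 0.0, 1.0], [-0.0, -1.0, 0.0]]
force: [-0.3, -0.4, -6.1]
opening: 0.256
```

Run:
```python
from h import *
from bar import find
c=cam("wrist");save(c,"w5.png");W=cloud(c);find(W,.503,-.295,.153);s=read_state();print(s["position"],s["force"],s["time_s"])
m=(W[...,2]>.145)&(W[...,2]<.165)
print("far edge y",np.nanpercentile(W[m][:,1],99.5))
c=cam("scene");save(c,"s5.png");find(cloud(c),.503,-.295,.153)
c=cam("top");W=cloud(c);m=(W[...,2]>.012)&(W[...,2]<.03)&(abs(W[...,0]-.5)<.1)&(abs(W[...,1]+.295)<.09);P=W[m];print("trivet vis",P.min(0),P.max(0))
```

```text
plate 49735 ((502.5021667480469, -292.3572998046875), (133.18267822265625, 224.8413543701172), 89.56299591064453) zmed 0.1542 z95 0.1559
bar 7315 ((502.23687744140625, -290.2093811035156), (55.99401092529297, 108.20719146728516), 89.51382446289062) zmed 0.1919 z95 0.1967
[ 0.5021 -0.2953  0.2869] [ 0.2154 -0.3462 -5.4341] 12.95
far edge y -0.22600098919833309
plate 5696 ((502.2856140136719, -295.39739990234375), (141.139404296875, 228.6836395263672), 89.3369140625) zmed 0.1534 z95 0.1559
bar 933 ((503.4286193847656, -295.0188903808594), (76.25952911376953, 81.57518768310547), 46.29922103881836) zmed 0.1881 z95 0.2018
trivet vis [ 0.4279 -0.2594  0.0123] [ 0.5771 -0.2298  0.0259]
```

View pics/s5.png

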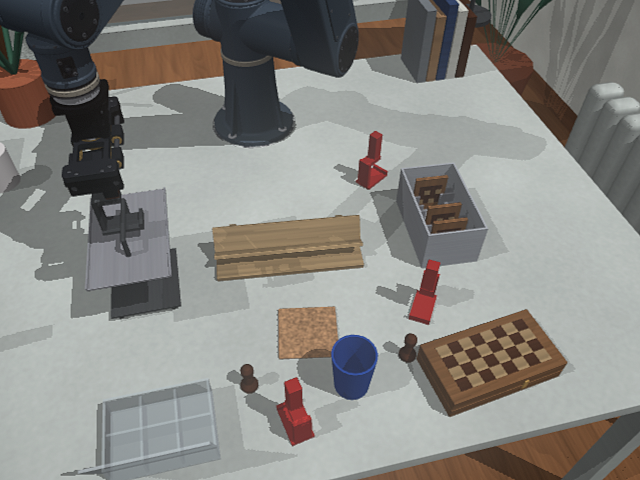

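play_rows:
  commands:
    - [[0,0,-0.006],[0,0,0]]
    - [[0,0,-0.018],[0,0,0]]
    - [[0,0,-0.036],[0,0,0]]
    - [[0,0,-0.056],[0,0,0]]
    - [[0,0,-0.076],[0,0,0]]
    - [[0,0,-0.096],[0,0,0]]
    - [[0,0,-0.112],[0,0,0]]
    - [[0,0,-0.121],[0,0,0]]
    - [[0,0,-0.126],[0,0,0]]
    - [[0,0,-0.129],[0,0,0]]

```text
time_s: 14.3
position: [0.5024, -0.2959, 0.1581]
tcp_rot: [[1.0, 0.001, 0.01], [-0.01, -0.001, 1.0], [0.001, -1.0, -0.001]]
force: [-0.1, -0.0, -2.0]
opening: 0.252
```

play_rows:
  commands:
    - [[0,0,-0.004],[0,0,0]]
    - [[0,0,-0.01],[0,0,0]]
    - [[0,0,-0.018],[0,0,0]]
    - [[0,0,-0.018],[0,0,0]]
    - [[0,0,-0.018],[0,0,0]]

```text
time_s: 14.92
position: [0.5021, -0.2957, 0.1398]
tcp_rot: [[1.0, 0.0, 0.01], [-0.01, -0.0, 1.0], [0.0, -1.0, -0.0]]
force: [0.3, -0.3, -2.5]
opening: 0.25
```

```bash
python3 bar.py wrist .502 -.295 .025; python3 bar.py scene .502 -.295 .025; python3 -c "
from h import *
s=read_state();print(s['force'])"
```

```text
plate 52896 ((502.4068603515625, -288.144287109375), (122.38104248046875, 224.65185546875), 89.41124725341797) zmed 0.0257 z95 0.0272
bar 3176 ((502.5077209472656, -296.4693908691406), (9.120133399963379, 108.58512878417969), 89.46405029296875) zmed 0.0672 z95 0.0687
[ 0.5022 -0.2957  0.14  ] [-41.4707  35.1503  93.6916   0.0018  51.1363 -40.8965] -0.5753156512055316
plate 4812 ((502.5312805175781, -296.08026123046875), (141.1651611328125, 229.15573120117188), 89.6206283569336) zmed 0.0251 z95 0.028
bar 157 ((517.6155395507812, -295.7634582519531), (9.138921737670898, 81.86605072021484), 89.36034393310547) zmed 0.0662 z95 0.0686
[ 0.5023 -0.2957  0.1401] [-41.4686  35.1425  93.6891   0.0008  51.1368 -40.8952] -0.5738455002646564
[-0.7022 -0.741  -2.8693]
```

play_rows:
  commands:
    - [[0,-0.008,0],[0,0,0]]
    - [[0,-0.025,0],[0,0,0]]
    - [[0,-0.05,0],[0,0,0]]
    - [[0,-0.08,0],[0,0,0]]
    - [[0,-0.11,0],[0,0,0]]
    - [[0,-0.13,0],[0,0,0]]
    - [[0,-0.13,0.03],[0,0,0]]
    - [[0,-0.13,0.08],[0,0,0]]
    - [[0,-0.13,0.12],[0,0,0]]
    - [[0,-0.13,0.12],[0,0,0]]

```text
time_s: 16.27
position: [0.5035, -0.4281, 0.2641]
tcp_rot: [[1.0, 0.006, 0.01], [-0.01, -0.007, 1.0], [0.006, -1.0, -0.007]]
force: [0.0, -0.0, -2.4]
opening: 0.254
```

```bash
cat > mat.py <<'E'
from h import *
for n in("top","scene"):
    c=cam(n);K=np.array(c["mtx"]);T=np.array(c["cam_to_world"]);hsv=cv2.cvtColor(c["frame"],cv2.COLOR_RGB2HSV);W=cloud(c)
    m=(abs(W[...,0]-.68)<.08)&(abs(W[...,1]+.007)<.08)&(W[...,2]<.012)&(hsv[...,1]>70)
    m=cv2.morphologyEx(m.astype(np.uint8),cv2.MORPH_OPEN,np.ones((3,3)));P=W[m>0]
    print(n,len(P),cv2.minAreaRect(P[:,:2].astype(np.float32)*1000))
E
python3 mat.py; python3 bar.py scene .502 -.295 .025
```

```text
top 2586 ((680.2560424804688, -7.021575927734375), (109.80525970458984, 109.94933319091797), 79.4404525756836)
scene 2785 ((681.1605224609375, -7.7349853515625), (107.49494171142578, 112.87442016601562), 79.06317901611328)
plate 6208 ((502.3181457519531, -295.89227294921875), (141.09762573242188, 227.97747802734375), 89.20462799072266) zmed 0.0251 z95 0.028
bar 229 ((504.50244140625, -295.57305908203125), (9.523540496826172, 109.34187316894531), 89.3740234375) zmed 0.0663 z95 0.0689
[ 0.501  -0.4249  0.2578] [-50.0248  32.2583  76.3556   0.0003  71.6243 -49.4332] -0.5914380035107349
```

play_rows:
  commands:
    - [[0.01,0.02,0],[0,0,0]]
    - [[0.03,0.06,0],[0,0,0]]
    - [[0.05,0.11,0],[0,0,0]]
    - [[0.075,0.165,0],[0,0,0]]
    - [[0.1,0.22,0],[0,0,0]]
    - [[0.12,0.275,0],[0,0,0]]
    - [[0.145,0.33,0],[0,0,0]]
    - [[0.165,0.38,0],[0,0,0]]
    - [[0.1785,0.41,0],[0,0,0]]
    - [[0.1785,0.4184,0],[0,0,0]]

```text
time_s: 17.68
position: [0.6801, -0.0029, 0.2578]
tcp_rot: [[1.0, -0.003, 0.006], [-0.006, 0.002, 1.0], [-0.003, -1.0, 0.002]]
force: [0.4, -1.1, -2.3]
opening: 0.249
```

play_rows:
  commands:
    - [[0,0,-0.03],[0,0,0]]
    - [[0,0,-0.07],[0,0,0]]
    - [[0,0,-0.11],[0,0,0]]
    - [[0,0,-0.13],[0,0,0]]
    - [[0,0,-0.14],[0,0,0]]
    - [[0,0,-0.145],[0,0,0]]
    - [[0,0,-0.147],[0,0,0]]
    - [[0,0,-0.1478],[0,0,0]]
    - [[0,0,-0.1478],[0,0,0]]

```text
time_s: 18.8
position: [0.681, -0.0072, 0.1129]
tcp_rot: [[1.0, 0.001, 0.01], [-0.01, -0.0, 1.0], [0.001, -1.0, -0.0]]
force: [-0.4, 0.3, -2.3]
opening: 0.25
```

play_rows:
  commands:
    - [[0,0,-0.0008],[0,0,0]]
    - [[0,0,-0.0008],[0,0,0]]

```text
time_s: 19.05
position: [0.681, -0.0073, 0.1122]
tcp_rot: [[1.0, 0.001, 0.01], [-0.01, -0.0, 1.0], [0.001, -1.0, -0.0]]
force: [-0.6, -0.3, 2.1]
opening: 0.249
```

play_rows:
  commands:
    - [[0,0,0],[0,0,0]]
    - [[0,0,0],[0,0,0]]
    - [[0,0,0],[0,0,0]]
    - [[0,0,0],[0,0,0]]
    - [[0,0,0.03],[0,0,0]]
    - [[0,0,0.08],[0,0,0]]
    - [[0,0,0.13],[0,0,0]]
    - [[0,0,0.16],[0,0,0]]
    - [[0,0,0.17],[0,0,0]]
    - [[0,0,0.17],[0,0,0]]
  gripper: 0.05

```text
time_s: 20.3
position: [0.6804, -0.0072, 0.2811]
tcp_rot: [[1.0, -0.0, 0.01], [-0.01, -0.0, 1.0], [-0.0, -1.0, -0.0]]
force: [0.7, 1.1, -1.4]
opening: 0.572
```

Run:
```python
from h import *
s=read_state();print(s["position"],s["time_s"])
for n in("top","scene"):
    c=cam(n);W=cloud(c);save(c,n+"6.png")
    # tin panels & stand
    near=(abs(W[...,0]-.487)<.14)&(abs(W[...,1]-.3215)<.1)
    R=np.array([[np.cos(np.radians(-5.4)),-np.sin(np.radians(-5.4))],[np.sin(np.radians(-5.4)),np.cos(np.radians(-5.4))]])
    rim=W[near&(W[...,2]>.085)&(W[...,2]<.106)]
    Q=(rim[:,:2]-[.487,.3215])@R
    r=cv2.minAreaRect(rim[:,:2].astype(np.float32)*1000);print(n,"rim",r)
    i=(abs(Q[:,0])<.092)&(abs(Q[:,1])<.045)
    h,e=np.histogram(Q[i,0],bins=np.arange(-.092,.093,.004));print([(round((e[k]+.002)*1000),h[k]) for k in range(len(h)) if h[k]>3])
    for s0 in(-.066,-.022,.022,.066):
        k=i&(abs(Q[:,0]-s0)<.016)
        if k.sum()>10: print(s0,k.sum(),np.median(Q[k],0)*1000,np.percentile(Q[k,1],[2,98])*1000,np.median(rim[k],0))
    if n=="top":
      for z0 in(.13,.142):
        g=W[(abs(W[...,0]-.68)<.04)&(abs(W[...,1]+.007)<.04)&(W[...,2]>.12)&(W[...,2]<.145)]
      print("grip",len(g),g[:,:2].mean(0))
```

```text
[ 0.6804 -0.0072  0.2811] 20.3
top rim ((484.03857421875, 322.88916015625), (122.4905014038086, 204.0737762451172), 86.01499938964844)
[(-74, np.int64(4)), (-70, np.int64(81)), (-66, np.int64(77)), (-62, np.int64(10)), (14, np.int64(33)), (18, np.int64(80)), (22, np.int64(47)), (58, np.int64(39)), (62, np.int64(78)), (66, np.int64(40))]
-0.066 172 [-67.7755  -3.2128] [-36.7146  30.8091] [0.4194 0.3246 0.0933]
0.022 160 [18.3739  0.2689] [-33.7666  33.7344] [0.5053 0.3198 0.0931]
0.066 157 [61.9964 -2.2823] [-35.6425  32.7862] [0.548  0.3131 0.0929]
grip 0 [nan nan]
scene rim ((483.8719482421875, 321.4512939453125), (122.43233489990234, 212.2407989501953), 85.76451110839844)
[(-74, np.int64(4)), (-70, np.int64(40)), (-66, np.int64(83)), (-62, np.int64(52)), (14, np.int64(13)), (18, np.int64(55)), (22, np.int64(111)), (26, np.int64(15)), (58, np.int64(19)), (62, np.int64(58)), (66, np.int64(113)), (70, np.int64(11))]
-0.066 180 [-65.5266  -4.8328] [-36.82    30.7999] [0.4214 0.323  0.0917]
0.022 194 [21.125  -1.4929] [-34.6359  32.3561] [0.5078 0.3181 0.0919]
0.066 201 [64.8691 -3.0843] [-35.9973  31.5841] [0.5512 0.3126 0.0926]<stdin>:19: RuntimeWarning: Mean of empty slice.
  ret = um.true_divide(
```

play_rows:
  commands:
    - [[-0.02,0.03,0],[0,0,-0.061]]
    - [[-0.04,0.07,0],[0,0,-0.061]]
    - [[-0.07,0.11,0],[0,0,-0.061]]
    - [[-0.1,0.15,0],[0,0,-0.061]]
    - [[-0.13,0.19,0],[0,0,-0.061]]
    - [[-0.15,0.22,0],[0,0,-0.061]]
    - [[-0.17,0.24,0],[0,0,-0.061]]
    - [[-0.18,0.242,0],[0,0,-0.061]]
    - [[-0.18,0.242,0],[0,0,-0.061]]
    - [[-0.18,0.242,0],[0,0,-0.061]]
  gripper: 0.024

```text
time_s: 21.65
position: [0.5015, 0.234, 0.281]
tcp_rot: [[0.997, 0.0, 0.072], [-0.072, -0.0, 0.997], [0.0, -1.0, -0.0]]
force: [-0.4, -0.5, -0.3]
opening: 0.27
```

```bash
cat > pan.py <<'E'
from h import *
s=read_state();print(s["position"],s["opening"],s["joint_positions"])
c=cam("wrist");save(c,"w7.png");W=cloud(c)
m=(W[...,2]>.083)&(W[...,2]<.105)&(abs(W[...,0]-.485)<.12)&(abs(W[...,1]-.32)<.08)
P=W[m];print("rim",cv2.minAreaRect(P[:,:2].astype(np.float32)*1000))
hsv=cv2.cvtColor(c["frame"],cv2.COLOR_RGB2HSV)
m=(m&(hsv[...,1]>60)&(W[...,2]>.0885)&(W[...,2]<.1)).astype(np.uint8)
k,l,st,_=cv2.connectedComponentsWithStats(m)
for i in range(1,k):
    if st[i,4]>300:
        P=W[l==i];print(st[i],cv2.minAreaRect(P[:,:2].astype(np.float32)*1000),np.median(P[:,2]))
E
python3 pan.py
```

```text
[0.5015 0.234  0.281 ] 0.27043199497435516 [13.4512 22.4509 90.2053 -0.0253 67.3329 17.5979]
rim ((483.58831787109375, 320.9461975097656), (120.5965347290039, 205.1844940185547), 85.927978515625)
[ 195   50   21  101 1258] ((418.9551696777344, 324.48968505859375), (69.28821563720703, 8.61724853515625), 85.9906005859375) 0.09442298725059325
[ 317   50   12  100 1098] ((505.0580749511719, 318.7026062011719), (68.7147216796875, 7.910475254058838), 85.8670654296875) 0.09456875255841588
[ 375   53   15  100 1146] ((548.4566650390625, 313.5110778808594), (69.07304382324219, 8.289040565490723), 85.94137573242188) 0.09451694887510162
```

View pics/w7.png

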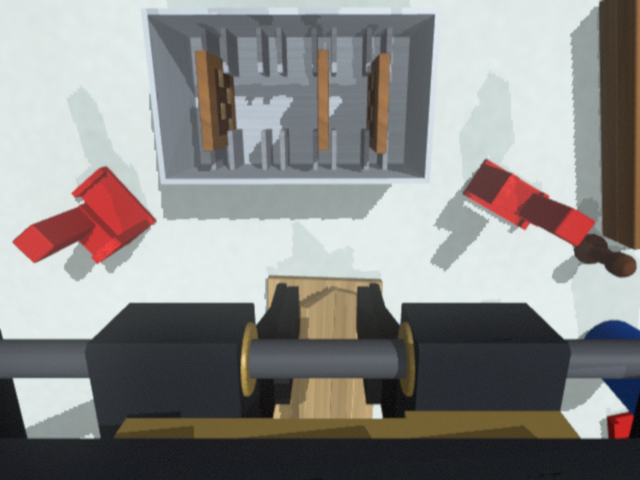

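play_rows:
  commands:
    - [[0.002,0.04,-0.02],[0,0,0]]
    - [[0.0035,0.085,-0.05],[0,0,0]]
    - [[0.0035,0.085,-0.09],[0,0,0]]
    - [[0.0035,0.085,-0.125],[0,0,0]]
    - [[0.0035,0.085,-0.15],[0,0,0]]
    - [[0.0035,0.085,-0.17],[0,0,0]]
    - [[0.0035,0.085,-0.185],[0,0,0]]
    - [[0.0035,0.085,-0.192],[0,0,0]]
    - [[0.0035,0.085,-0.192],[0,0,0]]
    - [[0.0035,0.085,-0.192],[0,0,0]]

```text
time_s: 22.95
position: [0.5047, 0.32, 0.09]
tcp_rot: [[0.997, 0.001, 0.071], [-0.071, 0.001, 0.997], [0.001, -1.0, 0.001]]
force: [0.4, -0.0, 0.5]
opening: 0.276
```

play_rows:
  commands:
    - [[0,0,0],[0,0,0]]
    - [[0,0,0],[0,0,0]]
    - [[0,0,0],[0,0,0]]
    - [[0,0,0],[0,0,0]]
    - [[0,0,0],[0,0,0]]
  gripper: 0

```text
time_s: 23.58
position: [0.5043, 0.3199, 0.0897]
tcp_rot: [[0.997, 0.001, 0.071], [-0.071, 0.0, 0.997], [0.001, -1.0, 0.0]]
force: [-0.7, -0.1, 4.4]
opening: 0.092
```

Run:
```python
from h import *
from scipy.spatial.transform import Rotation as R
# stand geometry from first images
for f,sl in(("top0",(slice(240,325),slice(230,400))),("scene0",(slice(205,290),slice(200,375)))):
    W=np.load(f+".npy")[sl]; P=W[np.isfinite(W).all(-1)]
    a=np.radians(-6.5);u=np.array([np.cos(a),np.sin(a)]);v=np.array([-u[1],u[0]])
    x=P[:,:2]@u;y=P[:,:2]@v
    print(f,"y centre",cv2.minAreaRect(P[P[:,2]>.06][:,:2].astype(np.float32)*1000))
    for z0 in np.arange(.032,.084,.004):
        k=(abs(P[:,2]-z0)<.002)
        h,e=np.histogram(x[k],bins=np.arange(.36,.58,.005));print(round(z0,3),[(round((e[i]+.0025)*1000,1),int(h[i])) for i in range(len(h)) if h[i]>8])
```

```text
top0 y centre ((457.01910400390625, 0.44970703125), (299.0045471191406, 36.54473876953125), 83.7460708618164)
0.032 [(np.float64(482.5), 24), (np.float64(487.5), 51)]
0.036 [(np.float64(482.5), 142), (np.float64(487.5), 239), (np.float64(492.5), 114), (np.float64(497.5), 13)]
0.04 [(np.float64(477.5), 23), (np.float64(482.5), 135), (np.float64(487.5), 61), (np.float64(492.5), 213), (np.float64(497.5), 181), (np.float64(502.5), 31), (np.float64(507.5), 24), (np.float64(512.5), 25)]
0.044 [(np.float64(477.5), 125), (np.float64(482.5), 53), (np.float64(492.5), 25), (np.float64(497.5), 156), (np.float64(502.5), 231), (np.float64(507.5), 158), (np.float64(512.5), 25)]
0.048 [(np.float64(472.5), 21), (np.float64(477.5), 163), (np.float64(497.5), 9), (np.float64(502.5), 97), (np.float64(507.5), 163)]
0.052 [(np.float64(472.5), 117), (np.float64(477.5), 61), (np.float64(507.5), 9)]
0.056 [(np.float64(472.5), 154)]
0.06 [(np.float64(437.5), 20), (np.float64(467.5), 94), (np.float64(472.5), 86)]
0.064 [(np.float64(437.5), 11), (np.float64(442.5), 29), (np.float64(447.5), 10), (np.float64(467.5
[... 1091 characters left out ...]
.5), 161), (np.float64(512.5), 28)]
0.052 [(np.float64(467.5), 15), (np.float64(472.5), 189), (np.float64(477.5), 124)]
0.056 [(np.float64(467.5), 77), (np.float64(472.5), 204), (np.float64(477.5), 34)]
0.06 [(np.float64(467.5), 158), (np.float64(472.5), 136)]
0.064 [(np.float64(442.5), 10), (np.float64(462.5), 70), (np.float64(467.5), 224), (np.float64(472.5), 54)]
0.068 [(np.float64(462.5), 149), (np.float64(467.5), 154)]
0.072 [(np.float64(452.5), 12), (np.float64(457.5), 49), (np.float64(462.5), 227), (np.float64(467.5), 47)]
0.076 [(np.float64(452.5), 26), (np.float64(457.5), 160), (np.float64(462.5), 178), (np.float64(467.5), 17)]
0.08 [(np.float64(457.5), 25), (np.float64(462.5), 56)]
```

```bash
cat > tgt.py <<'E'
from h import *
from scipy.spatial.transform import Rotation as R
import sys
a=np.radians(-6.35);u=np.array([np.cos(a),np.sin(a),0]);v=np.array([-u[1],u[0],0]);z=np.array([0,0,1.])
O=np.array([.4872,-.0031,.035]);xl=np.cos(np.pi/6)*u+.5*z;zl=-.5*u+np.cos(np.pi/6)*z
Rt=np.stack([xl,-zl,v],1)
def tcp(y,dx=0,dz=0,L=.0857): return O+(.004+dx)*xl+(L+dz)*zl+y*v
if __name__=="__main__":
    s=read_state();p=np.array(s["position"]);y=float(sys.argv[1])
    print("rotvec",(R.from_matrix(Rt)*R.from_matrix(np.array(s["tcp_rot"])).inv()).as_rotvec(),"pos",p)
    for dx,dz in((.007,.08),(.007,.03),(.007,.002),(0,.002),(0,0)): print(dx,dz,"abs",tcp(y,dx,dz),"rel",tcp(y,dx,dz)-p)
    print("xl",xl,"zl",zl,"v",v)
E
python3 tgt.py -.09
```

```text
rotvec [-0.0478 -0.5209 -0.039 ] pos [0.5043 0.3199 0.0897]
0.007 0.08 abs [ 0.4044 -0.0844  0.184 ] rel [-0.0999 -0.4044  0.0943]
0.007 0.03 abs [ 0.4292 -0.0872  0.1407] rel [-0.0751 -0.4071  0.051 ]
0.007 0.002 abs [ 0.4431 -0.0888  0.1165] rel [-0.0612 -0.4087  0.0268]
0 0.002 abs [ 0.4371 -0.0881  0.113 ] rel [-0.0672 -0.408   0.0233]
0 0 abs [ 0.4381 -0.0882  0.1112] rel [-0.0662 -0.4081  0.0215]
xl [ 0.8607 -0.0958  0.5   ] zl [-0.4969  0.0553  0.866 ] v [0.1106 0.9939 0.    ]
```

play_rows:
  commands:
    - [[0,0,0.005],[0,0,0]]
    - [[0,0,0.015],[0,0,0]]
    - [[0,0,0.03],[0,0,0]]
    - [[0,0,0.05],[0,0,0]]
    - [[0,0,0.075],[0,0,0]]
    - [[0,0,0.1],[0,0,0]]
    - [[0,0,0.13],[0,0,0]]
    - [[0,0,0.16],[0,0,0]]
    - [[0,0,0.18],[0,0,0]]
    - [[0,0,0.18],[0,0,0]]

```text
time_s: 24.82
position: [0.5051, 0.3202, 0.272]
tcp_rot: [[0.997, 0.005, 0.071], [-0.071, 0.002, 0.997], [0.005, -1.0, 0.002]]
force: [0.2, 0.6, -0.9]
opening: 0.088
```

play_rows:
  commands:
    - [[-0.003,-0.02,0],[0,0,-0.005]]
    - [[-0.008,-0.06,0],[-0.005,-0.06,-0.01]]
    - [[-0.014,-0.105,0],[-0.012,-0.13,-0.015]]
    - [[-0.02,-0.15,0],[-0.02,-0.2,-0.02]]
    - [[-0.026,-0.2,0],[-0.027,-0.28,-0.025]]
    - [[-0.032,-0.25,0],[-0.033,-0.36,-0.03]]
    - [[-0.038,-0.3,-0.01],[-0.04,-0.44,-0.035]]
    - [[-0.044,-0.35,-0.03],[-0.048,-0.521,-0.039]]
    - [[-0.049,-0.39,-0.05],[-0.048,-0.521,-0.039]]
    - [[-0.049,-0.41,-0.055],[-0.048,-0.521,-0.039]]

```text
time_s: 26.08
position: [0.4584, -0.054, 0.2247]
tcp_rot: [[0.868, 0.487, 0.1], [-0.094, -0.036, 0.995], [0.488, -0.873, 0.014]]
force: [1.1, 0.4, -0.4]
opening: 0.089
```

play_rows:
  commands:
    - [[0,0,0],[0,0,0]]
    - [[0,0,0],[0,0,0]]

```text
time_s: 26.32
position: [0.4597, -0.0529, 0.2256]
tcp_rot: [[0.867, 0.488, 0.099], [-0.094, -0.035, 0.995], [0.489, -0.872, 0.015]]
force: [0.5, -0.5, -0.4]
opening: 0.09
```

```bash
python3 tgt.py -.09
python3 - <<'E'
from h import *
s=read_state();print(s["joint_positions"],s["opening"])
c=cam("scene");save(c,"s8.png")
E
```

```text
rotvec [-0.0165 -0.0114 -0.0113] pos [ 0.4597 -0.0529  0.2256]
0.007 0.08 abs [ 0.4044 -0.0844  0.184 ] rel [-0.0553 -0.0315 -0.0416]
0.007 0.03 abs [ 0.4292 -0.0872  0.1407] rel [-0.0304 -0.0343 -0.0849]
0.007 0.002 abs [ 0.4431 -0.0888  0.1165] rel [-0.0165 -0.0358 -0.1091]
0 0.002 abs [ 0.4371 -0.0881  0.113 ] rel [-0.0226 -0.0352 -0.1126]
0 0 abs [ 0.4381 -0.0882  0.1112] rel [-0.0216 -0.0353 -0.1144]
xl [ 0.8607 -0.0958  0.5   ] zl [-0.4969  0.0553  0.866 ] v [0.1106 0.9939 0.    ]
[-27.5043  14.135  126.1224  42.3359  16.7222 -59.9613] 0.0900276282840429
```

View pics/s8.png

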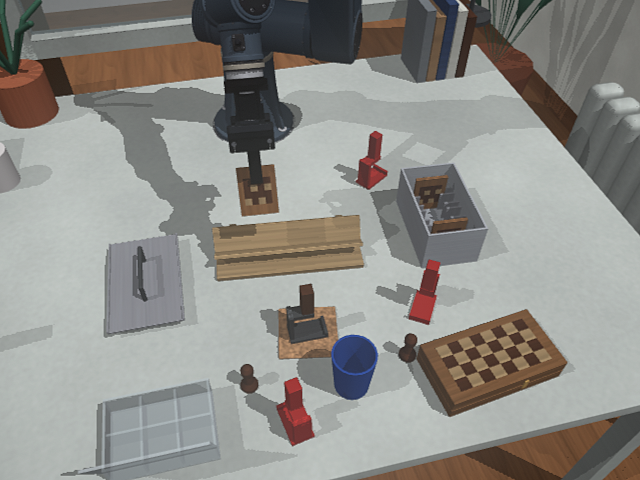

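play_rows:
  commands:
    - [[-0.002,-0.009,-0.01],[-0.008,-0.006,-0.006]]
    - [[-0.005,-0.018,-0.02],[-0.016,-0.011,-0.011]]
    - [[-0.007,-0.027,-0.03],[-0.016,-0.011,-0.011]]
    - [[-0.009,-0.036,-0.038],[-0.016,-0.011,-0.011]]
    - [[-0.009,-0.036,-0.038],[-0.016,-0.011,-0.011]]
    - [[-0.009,-0.036,-0.038],[-0.016,-0.011,-0.011]]
    - [[-0.009,-0.036,-0.038],[-0.016,-0.011,-0.011]]

```text
time_s: 27.25
position: [0.452, -0.0886, 0.1886]
tcp_rot: [[0.86, 0.499, 0.108], [-0.093, -0.055, 0.994], [0.502, -0.865, -0.001]]
force: [-0.4, 0.7, -0.8]
opening: 0.087
```

```bash
python3 tgt.py -.09; python3 -c "
from h import *
s=read_state();print(s['joint_positions'],s['force'])"
```

```text
rotvec [ 0.0011  0.0026 -0.0023] pos [ 0.452  -0.0886  0.1886]
0.007 0.08 abs [ 0.4044 -0.0844  0.184 ] rel [-0.0476  0.0042 -0.0046]
0.007 0.03 abs [ 0.4292 -0.0872  0.1407] rel [-0.0227  0.0014 -0.0479]
0.007 0.002 abs [ 0.4431 -0.0888  0.1165] rel [-0.0088 -0.0001 -0.0722]
0 0.002 abs [ 0.4371 -0.0881  0.113 ] rel [-0.0148  0.0005 -0.0757]
0 0 abs [ 0.4381 -0.0882  0.1112] rel [-0.0139  0.0004 -0.0774]
xl [ 0.8607 -0.0958  0.5   ] zl [-0.4969  0.0553  0.866 ] v [0.1106 0.9939 0.    ]
[ -33.4708   19.9893  129.6479   77.3532   13.5964 -101.0292] [-0.4334  0.6637 -0.8351]
```

play_rows:
  commands:
    - [[-0.004,0,-0.008],[0,0,0]]
    - [[-0.008,0,-0.016],[0,0,0]]
    - [[-0.012,0.001,-0.025],[0.001,0.002,-0.002]]
    - [[-0.016,0.001,-0.034],[0.001,0.002,-0.002]]
    - [[-0.02,0.001,-0.042],[0.001,0.002,-0.002]]
    - [[-0.0227,0.001,-0.048],[0.001,0.002,-0.002]]
    - [[-0.0227,0.001,-0.048],[0.001,0.002,-0.002]]
    - [[-0.0227,0.001,-0.048],[0.001,0.002,-0.002]]

```text
time_s: 28.25
position: [0.4294, -0.0882, 0.1405]
tcp_rot: [[0.86, 0.497, 0.111], [-0.096, -0.056, 0.994], [0.501, -0.866, -0.0]]
force: [0.1, 0.5, -0.7]
opening: 0.09
```

```bash
python3 tgt.py -.09
python3 - <<'E'
from h import *
from tgt import *
s=read_state();print(s['joint_positions'],s['force'])
c=cam("scene");W=cloud(c);im=c["frame"]
# points in ledge frame near the panel
P=W.reshape(-1,3)-O;Q=np.stack([P@xl,P@v,P@zl],1)
k=(abs(Q[:,1]+.09)<.03)&(Q[:,2]>-.005)&(Q[:,2]<.115)&(abs(Q[:,0])<.05)
for a in np.arange(0,.115,.01):
    j=k&(abs(Q[:,2]-a-.005)<.005)
    if j.sum()>5: print(round(a,3),j.sum(),np.percentile(Q[j,0],[10,50,90])*1000,np.percentile(Q[j,1],[2,98])*1000)
E
```

```text
rotvec [0.0001 0.0006 0.0006] pos [ 0.4294 -0.0882  0.1405]
0.007 0.08 abs [ 0.4044 -0.0844  0.184 ] rel [-0.0251  0.0038  0.0435]
0.007 0.03 abs [ 0.4292 -0.0872  0.1407] rel [-0.0002  0.001   0.0002]
0.007 0.002 abs [ 0.4431 -0.0888  0.1165] rel [ 0.0137 -0.0005 -0.024 ]
0 0.002 abs [ 0.4371 -0.0881  0.113 ] rel [ 0.0077  0.0001 -0.0275]
0 0 abs [ 0.4381 -0.0882  0.1112] rel [ 0.0087  0.     -0.0293]
xl [ 0.8607 -0.0958  0.5   ] zl [-0.4969  0.0553  0.866 ] v [0.1106 0.9939 0.    ]
[ -35.8559   28.4343  135.6721  126.4749   17.8302 -153.9039] [ 0.0809  0.4781 -0.7172]
0.0 202 [-2.7162  1.244  19.7887] [-119.3766  -61.0098]
0.01 135 [-3.0251 -0.0452  2.3228] [-118.6548  -61.8075]
0.02 75 [-2.1024  0.585   4.5951] [-118.694  -61.874]
0.03 149 [13.7565 16.2246 18.5752] [-119.3626  -60.5342]
0.04 145 [13.7119 15.8277 18.2957] [-118.0941  -61.3569]
0.05 153 [13.144  16.122  18.7067] [-119.1843  -60.6808]
0.06 146 [12.95   15.9332 18.2247] [-118.2303  -61.3641]
0.07 155 [13.3841 15.948  18.6214] [-118.986   -60.7888]
0.08 143 [13.3225 16.1997 18.286 ] [-118.2725  -61.4157]
0.09 152 [14.0501 17.344  24.9816] [-118.6894  -60.7363]
0.1 153 [13.8429 16.8197 25.5235] [-118.2538  -61.7794]
0.11 75 [13.1362 17.3285 26.0645] [-118.7686  -60.8739]
```

play_rows:
  commands:
    - [[0.002,0,-0.004],[0,0,0]]
    - [[0.0045,0,-0.008],[0,0,0]]
    - [[0.0045,0,-0.008],[0,0,0]]

```text
time_s: 28.68
position: [0.4339, -0.0883, 0.1321]
tcp_rot: [[0.861, 0.497, 0.112], [-0.097, -0.055, 0.994], [0.5, -0.866, 0.0]]
force: [-0.9, 0.1, -1.3]
opening: 0.091
```

```bash
python3 -c "
from h import *
s=read_state();print(s['joint_positions'],s['force'],s['position'])"
```

```text
[ -35.3282   30.1299  135.4327  130.6387   18.6044 -157.7313] [-0.8686  0.1045 -1.3312] [ 0.4339 -0.0883  0.1321]
```

play_rows:
  commands:
    - [[-0.004,0,0.008],[0,0,0]]
    - [[0,0,0.02],[0,0,0]]
    - [[0.005,0,0.03],[0,0,0]]
    - [[0.01,0,0.042],[0,0,0]]
    - [[0.018,0,0.056],[0,0,0]]
    - [[0.018,0,0.056],[0,0,0]]
    - [[0.018,0,0.056],[0,0,0]]

```text
time_s: 29.55
position: [0.4513, -0.088, 0.1881]
tcp_rot: [[0.861, 0.497, 0.111], [-0.097, -0.055, 0.994], [0.5, -0.866, 0.0]]
force: [-0.2, -0.2, -0.9]
opening: 0.088
```

play_rows:
  commands:
    - [[0,0,0],[0.087,-0.01,-0.152]]
    - [[0,0,0],[0.174,-0.019,-0.303]]
    - [[0,0,0],[0.261,-0.029,-0.455]]
    - [[0,0,0],[0.348,-0.039,-0.606]]
    - [[0,0,0],[0.435,-0.048,-0.758]]
    - [[0,0,0],[0.522,-0.058,-0.909]]
    - [[0,0,0],[0.609,-0.067,-1.061]]
    - [[0,0,0],[0.696,-0.077,-1.212]]
    - [[0,0,0],[0.781,-0.086,-1.36]]
    - [[0,0,0],[0.781,-0.086,-1.36]]

```text
time_s: 30.8
position: [0.451, -0.088, 0.1874]
tcp_rot: [[-0.109, 0.495, 0.862], [-0.994, -0.053, -0.096], [-0.001, -0.867, 0.498]]
force: [-0.5, -0.5, -1.3]
opening: 0.091
```

play_rows:
  commands:
    - [[0,0,0],[0.087,-0.01,-0.152]]
    - [[0,0,0],[0.174,-0.019,-0.303]]
    - [[0,0,0],[0.261,-0.029,-0.455]]
    - [[0,0,0],[0.348,-0.039,-0.606]]
    - [[0,0,0],[0.435,-0.048,-0.758]]
    - [[0,0,0],[0.522,-0.058,-0.909]]
    - [[0,0,0],[0.609,-0.067,-1.061]]
    - [[0,0,0],[0.696,-0.077,-1.212]]
    - [[0,0,0],[0.781,-0.086,-1.36]]
    - [[0,0,0],[0.781,-0.086,-1.36]]

```text
time_s: 32.05
position: [0.4512, -0.0881, 0.1878]
tcp_rot: [[-0.861, 0.497, -0.107], [0.093, -0.053, -0.994], [-0.5, -0.866, -0.0]]
force: [-0.3, 0.5, -0.2]
opening: 0.088
```

```bash
sed -i 's/^Rt=.*/Rt=np.stack([-xl,-zl,-v],1)/' tgt.py; sed -i 's/print("rotvec"/print(s["joint_positions"],s["force"],s["opening"]);print("rotvec"/' tgt.py; python3 tgt.py -.09
```

```text
[-33.4705  20.0614 129.698   77.1182  13.6189  79.1386] [-0.2629  0.5046 -0.2039] 0.08833562136815779
rotvec [-0.0001 -0.0001 -0.0035] pos [ 0.4512 -0.0881  0.1878]
0.007 0.08 abs [ 0.4044 -0.0844  0.184 ] rel [-0.0468  0.0036 -0.0038]
0.007 0.03 abs [ 0.4292 -0.0872  0.1407] rel [-0.022   0.0009 -0.0471]
0.007 0.002 abs [ 0.4431 -0.0888  0.1165] rel [-0.0081 -0.0007 -0.0713]
0 0.002 abs [ 0.4371 -0.0881  0.113 ] rel [-0.0141 -0.     -0.0748]
0 0 abs [ 0.4381 -0.0882  0.1112] rel [-0.0131 -0.0001 -0.0765]
xl [ 0.8607 -0.0958  0.5   ] zl [-0.4969  0.0553  0.866 ] v [0.1106 0.9939 0.    ]
```

play_rows:
  commands:
    - [[-0.007,0,-0.014],[0,0,0]]
    - [[-0.015,0.001,-0.03],[0,0,-0.003]]
    - [[-0.022,0.001,-0.047],[0,0,-0.003]]
    - [[-0.018,0,-0.054],[0,0,-0.003]]
    - [[-0.014,0,-0.061],[0,0,-0.003]]
    - [[-0.01,0,-0.068],[0,0,-0.003]]
    - [[-0.009,0,-0.0702],[0,0,-0.003]]
    - [[-0.009,0,-0.0702],[0,0,-0.003]]
    - [[-0.009,0,-0.0702],[0,0,-0.003]]

```text
time_s: 33.17
position: [0.4424, -0.0882, 0.1181]
tcp_rot: [[-0.86, 0.498, -0.113], [0.098, -0.056, -0.994], [-0.501, -0.866, -0.001]]
force: [-0.9, 0.6, -0.3]
opening: 0.086
```

```bash
cat > led.py <<'E'
from h import *
from tgt import *
def prof(y,name="scene"):
    W=cloud(cam(name));P=W.reshape(-1,3)-O;Q=np.stack([P@xl,P@v,P@zl],1)
    k=(abs(Q[:,1]-y)<.05)&(Q[:,2]>-.005)&(Q[:,2]<.12)&(abs(Q[:,0])<.05)
    for a in np.arange(0,.11,.01):
        j=k&(abs(Q[:,2]-a-.005)<.005)
        if a>.015: jj=j&(Q[:,0]>3)
        if j.sum()>5: print(round(a,3),j.sum(),np.percentile(Q[j,0],[10,50,90])*1000,np.percentile(Q[j,1],[2,98])*1000)
if __name__=="__main__": prof(float(sys.argv[1]),*(sys.argv[2:3]))
E
python3 tgt.py -.09; python3 led.py -.09
```

```text
[-34.363   32.9018 134.8509 136.5974  20.      17.0393] [-0.8714  0.5579 -0.2977] 0.08577374504437385
rotvec [-0.0009  0.001   0.0022] pos [ 0.4424 -0.0882  0.1181]
0.007 0.08 abs [ 0.4044 -0.0844  0.184 ] rel [-0.0381  0.0038  0.0659]
0.007 0.03 abs [ 0.4292 -0.0872  0.1407] rel [-0.0132  0.001   0.0226]
0.007 0.002 abs [ 0.4431 -0.0888  0.1165] rel [ 0.0007 -0.0005 -0.0017]
0 0.002 abs [ 0.4371 -0.0881  0.113 ] rel [-0.0053  0.0001 -0.0052]
0 0 abs [ 0.4381 -0.0882  0.1112] rel [-0.0043  0.     -0.0069]
xl [ 0.8607 -0.0958  0.5   ] zl [-0.4969  0.0553  0.866 ] v [0.1106 0.9939 0.    ]
0.0 260 [-0.6695 14.2436 22.1768] [-138.1077  -42.2336]
0.01 235 [-1.1146 14.6749 17.5027] [-136.8549  -42.7052]
0.02 231 [-1.221  15.1521 18.2884] [-137.9005  -41.68  ]
0.03 242 [-1.471  15.1486 18.3735] [-138.0737  -43.6195]
0.04 248 [-1.4423 14.6198 18.1344] [-138.5343  -41.2614]
0.05 187 [12.9162 16.0277 18.869 ] [-123.1288  -49.7976]
0.06 156 [14.0105 17.0053 24.1306] [-121.938   -55.1736]
0.07 179 [14.0527 17.2075 25.3084] [-122.6776  -55.411 ]
0.08 177 [13.6159 16.3587 25.8947] [-121.8447  -55.3599]
0.09 123 [11.5304 18.9579 28.3646] [-122.3469  -55.6802]
0.1 52 [25.7511 28.862  31.4844] [-99.6709 -78.6235]
```

play_rows:
  commands:
    - [[-0.002,0,-0.001],[0,0,0]]
    - [[-0.004,0.0004,-0.0023],[0,0,0]]
    - [[-0.006,0.0006,-0.0034],[0,0,0]]
    - [[-0.0063,0.0006,-0.0036],[0,0,0]]
    - [[-0.0063,0.0006,-0.0036],[0,0,0]]

```text
time_s: 33.85
position: [0.4363, -0.0877, 0.1143]
tcp_rot: [[-0.86, 0.498, -0.114], [0.099, -0.055, -0.994], [-0.501, -0.866, -0.002]]
force: [0.8, 0.1, 1.0]
opening: 0.088
```

play_rows:
  commands:
    - [[0.001,0,-0.0013],[0,0,0]]
    - [[0.0015,0,-0.0025],[0,0,0]]
    - [[0.002,0,-0.0035],[0,0,0]]
    - [[0.002,0,-0.0035],[0,0,0]]
    - [[0.002,0,-0.0035],[0,0,0]]

```text
time_s: 34.48
position: [0.4379, -0.0876, 0.1115]
tcp_rot: [[-0.859, 0.498, -0.115], [0.1, -0.056, -0.993], [-0.502, -0.865, -0.002]]
force: [-4.6, -1.2, 9.3]
opening: 0.09
```

```bash
python3 tgt.py -.09; python3 led.py -.09
```

```text
[-34.773   34.3735 135.8756 140.4712  21.9693  12.596 ] [-4.6103 -1.1916  9.3443] 0.0902759017935739
rotvec [-0.0014  0.002   0.0042] pos [ 0.4379 -0.0876  0.1115]
0.007 0.08 abs [ 0.4044 -0.0844  0.184 ] rel [-0.0335  0.0032  0.0725]
0.007 0.03 abs [ 0.4292 -0.0872  0.1407] rel [-0.0087  0.0004  0.0292]
0.007 0.002 abs [ 0.4431 -0.0888  0.1165] rel [ 0.0052 -0.0011  0.0049]
0 0.002 abs [ 0.4371 -0.0881  0.113 ] rel [-0.0008 -0.0005  0.0014]
0 0 abs [ 0.4381 -0.0882  0.1112] rel [ 0.0002 -0.0006 -0.0003]
xl [ 0.8607 -0.0958  0.5   ] zl [-0.4969  0.0553  0.866 ] v [0.1106 0.9939 0.    ]
0.0 299 [-0.1137  8.5219 20.5326] [-138.0546  -42.1982]
0.01 234 [-2.0606  7.7019 11.1772] [-137.3471  -42.678 ]
0.02 235 [-1.6957  7.5933 10.7292] [-137.6223  -41.9081]
0.03 249 [-0.8175  7.7641 11.2277] [-138.1948  -43.2419]
0.04 241 [-2.1774  7.3666 11.153 ] [-137.8667  -41.2363]
0.05 171 [ 5.8447  8.7717 11.4544] [-123.4038  -54.1116]
0.06 165 [ 6.4646  9.8131 18.2843] [-121.9518  -55.3572]
0.07 173 [ 7.2715  9.9577 18.5601] [-121.8294  -54.587 ]
0.08 176 [ 5.3941  8.8715 18.7203] [-122.0685  -55.272 ]
0.09 79 [ 4.3976 19.6473 22.1774] [-118.7501  -62.1244]
0.1 55 [19.3212 22.3689 24.9335] [-99.7765 -78.6194]
```

play_rows:
  commands:
    - [[0,0,0],[0,0,0]]
    - [[0,0,0],[0,0,0]]
    - [[0,0,0],[0,0,0]]
    - [[0,0,0],[0,0,0]]
    - [[-0.005,0,0.009],[0,0,0]]
    - [[-0.01,0,0.018],[0,0,0]]
    - [[-0.018,0.001,0.032],[0,0,0]]
    - [[-0.02,0.001,0.045],[0,0,0]]
    - [[-0.01,0.001,0.065],[0,0,0]]
    - [[0,0,0.085],[0,0,0]]
  gripper: 0.028

```text
time_s: 35.78
position: [0.4327, -0.0842, 0.1825]
tcp_rot: [[-0.859, 0.5, -0.108], [0.099, -0.044, -0.994], [-0.502, -0.865, -0.012]]
force: [0.2, -0.4, -0.0]
opening: 0.323
```

```bash
python3 tgt.py -.09; python3 led.py -.09
```

```text
[-35.4378  20.2632 132.7396  88.5427  14.7326  65.9529] [ 0.2273 -0.4118 -0.0059] 0.3228774621351132
rotvec [-0.0115  0.0039 -0.0026] pos [ 0.4327 -0.0842  0.1825]
0.007 0.08 abs [ 0.4044 -0.0844  0.184 ] rel [-0.0283 -0.0003  0.0015]
0.007 0.03 abs [ 0.4292 -0.0872  0.1407] rel [-0.0034 -0.003  -0.0418]
0.007 0.002 abs [ 0.4431 -0.0888  0.1165] rel [ 0.0105 -0.0046 -0.066 ]
0 0.002 abs [ 0.4371 -0.0881  0.113 ] rel [ 0.0044 -0.0039 -0.0695]
0 0 abs [ 0.4381 -0.0882  0.1112] rel [ 0.0054 -0.004  -0.0713]
xl [ 0.8607 -0.0958  0.5   ] zl [-0.4969  0.0553  0.866 ] v [0.1106 0.9939 0.    ]
0.0 309 [-0.6527  8.7288 21.42  ] [-137.9142  -42.2374]
0.01 235 [-0.8575  7.2168 10.4045] [-138.4144  -42.6993]
0.02 231 [-1.5195  7.0372 10.6624] [-138.1369  -41.7918]
0.03 234 [-1.1004  7.1847 10.6834] [-136.7367  -42.1266]
0.04 248 [-1.6777  6.5658 10.0278] [-137.8708  -42.4608]
0.05 187 [ 4.4542  7.7916 10.7498] [-124.2116  -51.8468]
0.06 169 [ 5.0117  7.4176 10.6489] [-121.8873  -55.9677]
0.07 177 [4.5213 7.4658 9.6729] [-121.9513  -54.6155]
0.08 186 [3.7455 7.1245 9.734 ] [-122.2347  -55.5202]
0.09 14 [3.1756 6.662  9.4517] [-120.3578  -56.3657]
```

play_rows:
  commands:
    - [[0.01,0,0.03],[0.005,0.05,0]]
    - [[0.02,0.005,0.05],[0.011,0.1,0]]
    - [[0.03,0.01,0.07],[0.02,0.18,0]]
    - [[0.04,0.015,0.085],[0.029,0.26,0]]
    - [[0.05,0.02,0.1],[0.038,0.34,0]]
    - [[0.06,0.03,0.1],[0.047,0.42,0]]
    - [[0.07,0.045,0.1],[0.057,0.51,0]]
    - [[0.08,0.06,0.1],[0.058,0.52,0]]
    - [[0.08,0.07,0.1],[0.058,0.52,0]]
    - [[0.08,0.07,0.1],[0.058,0.52,0]]

```text
time_s: 37.08
position: [0.5, -0.0407, 0.2785]
tcp_rot: [[-0.997, 0.018, -0.074], [0.075, 0.053, -0.996], [-0.014, -0.998, -0.054]]
force: [-0.1, -0.3, -0.0]
opening: 0.322
```

```bash
cat > down.py <<'E'
from h import *
from scipy.spatial.transform import Rotation as R
import sys
# rotvec to tool-down with jaw heading arg (deg)
s=read_state();a=np.radians(float(sys.argv[1]));x=np.array([np.cos(a),np.sin(a),0]);y=np.array([0,0,-1.]);T=np.stack([x,y,np.cross(x,y)],1)
Rc=R.from_matrix(np.array(s["tcp_rot"]));print(s["joint_positions"],s["position"],s["time_s"],s["opening"]);print("world rotvec",(R.from_matrix(T)*Rc.inv()).as_rotvec())
E
python3 down.py 173.65
```

```text
[-19.2707  18.1923  97.8099   3.5352  64.0808 163.4515] [ 0.5    -0.0407  0.2785] 37.075 0.32180481155309953
world rotvec [-0.0523  0.0186 -0.0363]
```

play_rows:
  commands:
    - [[0,0,0],[0,0,0.12]]
    - [[0.003,0.01,0],[0,0,0.28]]
    - [[0.006,0.025,0],[0,0,0.45]]
    - [[0.009,0.04,0],[0,0,0.62]]
    - [[0.012,0.06,0],[0,0,0.8]]
    - [[0.015,0.08,0],[0,0,0.98]]
    - [[0.018,0.1,0],[0,0,1.15]]
    - [[0.021,0.12,0],[0,0,1.33]]
    - [[0.024,0.14,0],[0,0,1.5]]
    - [[0.027,0.16,0],[0,0,1.6]]

```text
time_s: 38.33
position: [0.528, 0.1186, 0.2793]
tcp_rot: [[-0.043, -0.052, 0.998], [-0.999, 0.019, -0.042], [-0.017, -0.998, -0.053]]
force: [-0.2, 0.7, -0.2]
opening: 0.318
```

```bash
python3 down.py -4.1
```

```text
[ 0.2203 22.6509 90.2395  1.1998 70.0785 92.2058] [0.528  0.1186 0.2793] 38.325 0.31849654709481967
world rotvec [ 0.0245 -0.0562  1.5411]
```

play_rows:
  commands:
    - [[0.002,0.015,0],[0.002,-0.006,0.16]]
    - [[0.004,0.035,0],[0.005,-0.012,0.34]]
    - [[0.006,0.055,0],[0.008,-0.02,0.52]]
    - [[0.009,0.08,0],[0.011,-0.026,0.7]]
    - [[0.011,0.105,0],[0.014,-0.032,0.88]]
    - [[0.014,0.13,0],[0.017,-0.039,1.06]]
    - [[0.016,0.15,0],[0.02,-0.045,1.24]]
    - [[0.018,0.17,0],[0.022,-0.052,1.42]]
    - [[0.02,0.185,0],[0.0245,-0.0562,1.541]]
    - [[0.0205,0.195,0],[0.0245,-0.0562,1.541]]
  gripper: 0.024

```text
time_s: 39.58
position: [0.5487, 0.3131, 0.2793]
tcp_rot: [[0.997, -0.0, 0.076], [-0.076, 0.001, 0.997], [-0.001, -1.0, 0.001]]
force: [-0.7, -0.8, -0.1]
opening: 0.276
```

play_rows:
  commands:
    - [[0,0,0],[0,0,0]]
    - [[0,0,0],[0,0,0]]
    - [[0,0,0],[0,0,0]]

```text
time_s: 39.95
position: [0.5498, 0.3125, 0.2797]
tcp_rot: [[0.997, 0.001, 0.076], [-0.076, 0.001, 0.997], [0.0, -1.0, 0.001]]
force: [0.3, -0.2, -0.1]
opening: 0.276
```

```bash
python3 down.py -4.1
```

```text
[19.4892 28.9306 78.9253  0.0318 72.0996 23.8553] [0.5498 0.3125 0.2797] 39.95 0.27550855433273547
world rotvec [-0.0008  0.0006  0.0048]
```

play_rows:
  commands:
    - [[-0.001,0.001,-0.03],[0,0,0.005]]
    - [[-0.001,0.001,-0.075],[0,0,0.005]]
    - [[-0.001,0.001,-0.115],[0,0,0.005]]
    - [[-0.001,0.001,-0.145],[0,0,0.005]]
    - [[-0.001,0.001,-0.168],[0,0,0.005]]
    - [[-0.001,0.001,-0.182],[0,0,0.005]]
    - [[-0.001,0.001,-0.19],[0,0,0.005]]
    - [[-0.001,0.001,-0.19],[0,0,0.005]]
    - [[-0.001,0.001,-0.19],[0,0,0.005]]

```text
time_s: 41.08
position: [0.5494, 0.3143, 0.0906]
tcp_rot: [[0.998, 0.002, 0.07], [-0.07, 0.002, 0.998], [0.002, -1.0, 0.002]]
force: [-0.1, 0.1, 0.5]
opening: 0.277
```

play_rows:
  commands:
    - [[0,0,0],[0,0,0]]
    - [[0,0,0],[0,0,0]]
    - [[0,0,0],[0,0,0]]
    - [[0,0,0],[0,0,0]]
    - [[0,0,0],[0,0,0]]
  gripper: 0

```text
time_s: 41.7
position: [0.549, 0.3142, 0.09]
tcp_rot: [[0.998, 0.001, 0.07], [-0.07, 0.001, 0.998], [0.001, -1.0, 0.001]]
force: [-0.5, -0.6, 2.1]
opening: 0.092
```

play_rows:
  commands:
    - [[0,0,0.005],[0,0,0]]
    - [[0,0,0.015],[0,0,0]]
    - [[0,0,0.03],[0,0,0]]
    - [[0,0,0.05],[0,0,0]]
    - [[0,0,0.075],[0,0,0]]
    - [[0,0,0.1],[0,0,0]]
    - [[0,0,0.13],[0,0,0]]
    - [[0,0,0.16],[0,0,0]]
    - [[0,0,0.18],[0,0,0]]
    - [[0,0,0.18],[0,0,0]]

```text
time_s: 42.95
position: [0.5498, 0.3145, 0.2726]
tcp_rot: [[0.998, 0.006, 0.07], [-0.07, 0.003, 0.998], [0.006, -1.0, 0.003]]
force: [0.1, 0.1, -0.6]
opening: 0.092
```

```bash
python3 tgt.py 0|head -4
```

```text
[19.6624 29.2752 79.4942  0.0392 70.8496 23.6673] [ 0.0605  0.0824 -0.5796] 0.09171917745303677
rotvec [-0.8092  0.0685  2.995 ] pos [0.5498 0.3145 0.2726]
0.007 0.08 abs [0.4143 0.005  0.184 ] rel [-0.1355 -0.3095 -0.0886]
0.007 0.03 abs [0.4392 0.0022 0.1407] rel [-0.1106 -0.3123 -0.1319]
```

play_rows:
  commands:
    - [[-0.006,-0.02,0],[0,0,-0.005]]
    - [[-0.015,-0.055,0],[-0.005,-0.06,-0.01]]
    - [[-0.026,-0.095,0],[-0.012,-0.13,-0.015]]
    - [[-0.037,-0.135,0],[-0.02,-0.2,-0.02]]
    - [[-0.048,-0.175,0],[-0.027,-0.28,-0.025]]
    - [[-0.06,-0.215,0],[-0.033,-0.36,-0.03]]
    - [[-0.07,-0.255,-0.01],[-0.04,-0.44,-0.035]]
    - [[-0.08,-0.29,-0.03],[-0.048,-0.521,-0.039]]
    - [[-0.088,-0.314,-0.05],[-0.048,-0.521,-0.039]]
    - [[-0.088,-0.314,-0.082],[-0.048,-0.521,-0.039]]

```text
time_s: 44.2
position: [0.4667, 0.0168, 0.2176]
tcp_rot: [[0.859, 0.503, 0.092], [-0.093, -0.022, 0.995], [0.503, -0.864, 0.028]]
force: [0.5, -0.2, 0.3]
opening: 0.089
```

play_rows:
  commands:
    - [[0,0,0],[0,0,0]]
    - [[0,0,0],[0,0,0]]

```text
time_s: 44.45
position: [0.4681, 0.0178, 0.2187]
tcp_rot: [[0.859, 0.505, 0.089], [-0.091, -0.022, 0.996], [0.504, -0.863, 0.027]]
force: [1.0, -0.7, 0.0]
opening: 0.092
```

```bash
python3 tgt.py 0
```

```text
[-15.6252  15.6549 126.6251  39.6028  10.3874 -47.4801] [ 0.9518 -0.6758  0.0252] 0.09206415694351251
rotvec [-1.5711  0.121   2.7119] pos [0.4681 0.0178 0.2187]
0.007 0.08 abs [0.4143 0.005  0.184 ] rel [-0.0538 -0.0128 -0.0347]
0.007 0.03 abs [0.4392 0.0022 0.1407] rel [-0.0289 -0.0156 -0.078 ]
0.007 0.002 abs [0.4531 0.0007 0.1165] rel [-0.015  -0.0171 -0.1022]
0 0.002 abs [0.4471 0.0014 0.113 ] rel [-0.021  -0.0164 -0.1057]
0 0 abs [0.4481 0.0013 0.1112] rel [-0.0201 -0.0166 -0.1075]
xl [ 0.8607 -0.0958  0.5   ] zl [-0.4969  0.0553  0.866 ] v [0.1106 0.9939 0.    ]
```

play_rows:
  commands:
    - [[-0.002,-0.005,-0.008],[-0.006,0,0]]
    - [[-0.004,-0.009,-0.015],[-0.014,0,0]]
    - [[-0.006,-0.014,-0.023],[-0.022,0,0]]
    - [[-0.007,-0.018,-0.03],[-0.028,0,0]]
    - [[-0.007,-0.018,-0.03],[-0.028,0,0]]
    - [[-0.007,-0.018,-0.03],[-0.028,0,0]]
    - [[-0.007,-0.018,-0.03],[-0.028,0,0]]

```text
time_s: 45.32
position: [0.4615, -0.0001, 0.1892]
tcp_rot: [[0.858, 0.506, 0.089], [-0.076, -0.046, 0.996], [0.508, -0.861, -0.001]]
force: [0.5, -0.2, -0.4]
opening: 0.089
```

```bash
python3 tgt.py 0|head -2; python3 -c "
from h import *
print(np.array(read_state()['tcp_rot']))"
```

```text
[-18.0264  20.033  129.7504  87.2843   6.4948 -98.4855] [ 0.4863 -0.1609 -0.371 ] 0.08914371451101648
rotvec [-1.5659  0.1581  2.6964] pos [ 0.4615 -0.0001  0.1892]
[[ 0.8579  0.5061  0.0887]
 [-0.0759 -0.0459  0.9961]
 [ 0.5081 -0.8613 -0.0009]]
```

play_rows:
  commands:
    - [[0,0,0],[0.087,-0.009,-0.152]]
    - [[0,0,0],[0.174,-0.018,-0.303]]
    - [[0,0,0],[0.261,-0.027,-0.455]]
    - [[0,0,0],[0.348,-0.036,-0.606]]
    - [[0,0,0],[0.435,-0.044,-0.758]]
    - [[0,0,0],[0.522,-0.053,-0.909]]
    - [[0,0,0],[0.609,-0.062,-1.061]]
    - [[0,0,0],[0.696,-0.07,-1.212]]
    - [[0,0,0],[0.781,-0.079,-1.36]]
    - [[0,0,0],[0.781,-0.079,-1.36]]

```text
time_s: 46.58
position: [0.4614, -0.0002, 0.189]
tcp_rot: [[-0.094, 0.502, 0.86], [-0.996, -0.059, -0.074], [0.014, -0.863, 0.505]]
force: [-0.7, -0.1, -0.5]
opening: 0.09
```

play_rows:
  commands:
    - [[0,0,0],[0.087,-0.009,-0.152]]
    - [[0,0,0],[0.174,-0.018,-0.303]]
    - [[0,0,0],[0.261,-0.027,-0.455]]
    - [[0,0,0],[0.348,-0.036,-0.606]]
    - [[0,0,0],[0.435,-0.044,-0.758]]
    - [[0,0,0],[0.522,-0.053,-0.909]]
    - [[0,0,0],[0.609,-0.062,-1.061]]
    - [[0,0,0],[0.696,-0.07,-1.212]]
    - [[0,0,0],[0.781,-0.079,-1.36]]
    - [[0,0,0],[0.781,-0.079,-1.36]]

```text
time_s: 47.82
position: [0.4612, -0.0002, 0.1888]
tcp_rot: [[-0.867, 0.49, -0.09], [0.072, -0.055, -0.996], [-0.493, -0.87, 0.012]]
force: [0.2, 0.5, -0.3]
opening: 0.088
```

```bash
python3 tgt.py 0
```

```text
[-17.3614  19.8766 129.0162  69.4564   5.7691  99.6479] [ 0.2084  0.5063 -0.3487] 0.08846779374746502
rotvec [ 0.011  -0.0095 -0.0209] pos [ 0.4612 -0.0002  0.1888]
0.007 0.08 abs [0.4143 0.005  0.184 ] rel [-0.0469  0.0053 -0.0048]
0.007 0.03 abs [0.4392 0.0022 0.1407] rel [-0.0221  0.0025 -0.0481]
0.007 0.002 abs [0.4531 0.0007 0.1165] rel [-0.0081  0.0009 -0.0724]
0 0.002 abs [0.4471 0.0014 0.113 ] rel [-0.0142  0.0016 -0.0759]
0 0 abs [0.4481 0.0013 0.1112] rel [-0.0132  0.0015 -0.0776]
xl [ 0.8607 -0.0958  0.5   ] zl [-0.4969  0.0553  0.866 ] v [0.1106 0.9939 0.    ]
```

play_rows:
  commands:
    - [[-0.005,0.001,-0.01],[0.011,-0.01,-0.021]]
    - [[-0.011,0.002,-0.022],[0.011,-0.01,-0.021]]
    - [[-0.017,0.0025,-0.035],[0.011,-0.01,-0.021]]
    - [[-0.022,0.0025,-0.048],[0.011,-0.01,-0.021]]
    - [[-0.019,0.002,-0.054],[0.011,-0.01,-0.021]]
    - [[-0.015,0.0015,-0.061],[0.011,-0.01,-0.021]]
    - [[-0.011,0.001,-0.067],[0.011,-0.01,-0.021]]
    - [[-0.009,0.001,-0.071],[0.011,-0.01,-0.021]]
    - [[-0.009,0.001,-0.071],[0.011,-0.01,-0.021]]
    - [[-0.009,0.001,-0.071],[0.011,-0.01,-0.021]]

```text
time_s: 49.08
position: [0.4523, 0.0008, 0.1181]
tcp_rot: [[-0.86, 0.498, -0.114], [0.099, -0.055, -0.993], [-0.501, -0.866, -0.002]]
force: [0.3, -0.4, -0.3]
opening: 0.09
```

```bash
python3 tgt.py 0;python3 led.py 0
```

```text
[-17.7773  32.8917 134.5977 161.2187  17.9503   8.2194] [ 0.2717 -0.4429 -0.3479] 0.08992079322423825
rotvec [-0.0018  0.0012  0.0033] pos [0.4523 0.0008 0.1181]
0.007 0.08 abs [0.4143 0.005  0.184 ] rel [-0.038   0.0042  0.0659]
0.007 0.03 abs [0.4392 0.0022 0.1407] rel [-0.0131  0.0015  0.0226]
0.007 0.002 abs [0.4531 0.0007 0.1165] rel [ 0.0008 -0.0001 -0.0016]
0 0.002 abs [0.4471 0.0014 0.113 ] rel [-0.0052  0.0006 -0.0051]
0 0 abs [0.4481 0.0013 0.1112] rel [-0.0042  0.0005 -0.0069]
xl [ 0.8607 -0.0958  0.5   ] zl [-0.4969  0.0553  0.866 ] v [0.1106 0.9939 0.    ]
0.0 263 [-0.6769 15.2956 23.3155] [-48.3619  48.0227]
0.01 233 [-0.3973 14.7146 17.9829] [-48.3478  47.6356]
0.02 233 [-1.8108 14.9461 18.3007] [-46.8302  47.3868]
0.03 235 [-1.0043 14.8576 18.2253] [-47.7728  48.0352]
0.04 239 [-1.6925 15.0659 17.8872] [-48.4516  46.8444]
0.05 174 [12.9448 15.7309 18.2313] [-35.4046  38.6708]
0.06 164 [13.4816 16.4782 23.7392] [-33.3403  34.0417]
0.07 168 [13.7864 16.9395 24.8261] [-32.6379  34.6484]
0.08 176 [13.7823 16.7048 26.2371] [-33.5399  33.5508]
0.09 113 [10.7137 17.6931 28.2303] [-31.2814  32.3186]
0.1 53 [26.843  29.1123 31.3713] [-9.3754 10.3771]
```

Same as for the first panel; repeat the seat-and-release sequence.

play_rows:
  commands:
    - [[-0.002,0,-0.001],[0,0,0]]
    - [[-0.004,0.0004,-0.0023],[0,0,0]]
    - [[-0.006,0.0006,-0.0034],[0,0,0]]
    - [[-0.0063,0.0006,-0.0036],[0,0,0]]
    - [[-0.0063,0.0006,-0.0036],[0,0,0]]
    - [[-0.0053,0.0006,-0.0049],[0,0,0]]
    - [[-0.0048,0.0006,-0.0061],[0,0,0]]
    - [[-0.0043,0.0006,-0.0071],[0,0,0]]
    - [[-0.0043,0.0006,-0.0071],[0,0,0]]
    - [[-0.0043,0.0006,-0.0071],[0,0,0]]

```text
time_s: 50.38
position: [0.4472, 0.0014, 0.1116]
tcp_rot: [[-0.859, 0.499, -0.116], [0.101, -0.056, -0.993], [-0.502, -0.865, -0.002]]
force: [-5.6, -2.0, 12.5]
opening: 0.091
```

```bash
python3 tgt.py 0;python3 led.py 0
```

```text
[-17.9563  34.3378 135.6877 163.2807  20.4349   5.9752] [-5.5884 -2.0147 12.5206] 0.091302396802673
rotvec [-0.0022  0.0023  0.0052] pos [0.4472 0.0014 0.1116]
0.007 0.08 abs [0.4143 0.005  0.184 ] rel [-0.0329  0.0037  0.0724]
0.007 0.03 abs [0.4392 0.0022 0.1407] rel [-0.0081  0.0009  0.0291]
0.007 0.002 abs [0.4531 0.0007 0.1165] rel [ 0.0059 -0.0007  0.0049]
0 0.002 abs [0.4471 0.0014 0.113 ] rel [-0.0002  0.      0.0014]
0 0 abs [0.4481 0.0013 0.1112] rel [ 0.0008 -0.0001 -0.0004]
xl [ 0.8607 -0.0958  0.5   ] zl [-0.4969  0.0553  0.866 ] v [0.1106 0.9939 0.    ]
0.0 306 [-0.6311  8.3812 21.5546] [-48.0577  47.7825]
0.01 237 [-0.7273  7.3173 10.3026] [-48.1209  48.5347]
0.02 225 [-1.053   7.413  10.3696] [-46.8774  47.6195]
0.03 236 [-1.0121  7.5637 11.1239] [-47.9001  47.9205]
0.04 245 [-1.7184  7.4674 10.6064] [-48.4138  47.5545]
0.05 166 [ 5.4653  8.1302 10.9906] [-34.3342  34.1663]
0.06 165 [ 6.5141  9.5879 17.4602] [-33.1336  34.5855]
0.07 169 [ 6.1716  9.3847 17.6874] [-32.7502  33.7235]
0.08 178 [ 5.2886  8.8221 18.786 ] [-33.3023  34.0324]
0.09 70 [ 6.5549 19.6614 22.2655] [-30.3004  25.8644]
0.1 53 [19.4069 22.1392 25.3132] [-10.7008  10.9086]
```

play_rows:
  commands:
    - [[0,0,0],[0,0,0]]
    - [[0,0,0],[0,0,0]]
    - [[0,0,0],[0,0,0]]
    - [[0,0,0],[0,0,0]]
    - [[-0.005,0,0.009],[0,0,0]]
    - [[-0.01,0,0.018],[0,0,0]]
    - [[-0.018,0.001,0.032],[0,0,0]]
    - [[-0.02,0.001,0.045],[0,0,0]]
    - [[-0.01,0.001,0.065],[0,0,0]]
    - [[0.005,0,0.085],[0,0,0]]
  gripper: 0.024

```text
time_s: 51.68
position: [0.4389, 0.0088, 0.1753]
tcp_rot: [[-0.861, 0.499, -0.103], [0.101, -0.031, -0.994], [-0.499, -0.866, -0.024]]
force: [0.5, -0.0, -0.4]
opening: 0.276
```

```bash
python3 tgt.py 0|head -2;python3 led.py 0
```

```text
[-18.3846  21.4796 133.3941 118.5626   8.3465  51.0023] [ 0.4783 -0.0129 -0.4342] 0.2760526132001852
rotvec [-0.0235  0.0015 -0.0072] pos [0.4389 0.0088 0.1753]
0.0 306 [-0.0536  8.3938 20.0594] [-48.2673  47.7957]
0.01 230 [-1.1905  6.8424 10.5454] [-47.7983  46.6619]
0.02 227 [-1.8621  7.2562 10.1241] [-48.3291  49.0146]
0.03 238 [-0.7729  6.9492 10.408 ] [-47.7361  47.4463]
0.04 238 [-1.6134  6.4977 10.2005] [-48.4351  47.2674]
0.05 185 [ 4.7386  7.7425 10.6421] [-34.2757  38.8258]
0.06 169 [ 5.0217  7.3755 10.2061] [-32.5441  34.7417]
0.07 173 [4.2946 6.8176 9.4407] [-32.7372  33.6152]
0.08 177 [3.6122 6.4006 9.3307] [-33.2918  33.6057]
0.09 21 [ 2.2909  8.011  11.0119] [-28.3269  34.7009]
```

play_rows:
  commands:
    - [[0,0,0.015],[-0.087,0.009,0.152]]
    - [[0,0,0.03],[-0.174,0.018,0.303]]
    - [[0,0,0.045],[-0.261,0.027,0.455]]
    - [[0,0,0.06],[-0.348,0.036,0.606]]
    - [[0.01,0,0.075],[-0.435,0.044,0.758]]
    - [[0.02,0,0.09],[-0.522,0.053,0.909]]
    - [[0.03,0,0.09],[-0.609,0.062,1.061]]
    - [[0.04,0,0.09],[-0.696,0.07,1.212]]
    - [[0.05,0,0.09],[-0.781,0.079,1.36]]
    - [[0.05,0,0.09],[-0.781,0.079,1.36]]

```text
time_s: 52.98
position: [0.4891, 0.0092, 0.2641]
tcp_rot: [[-0.282, 0.481, 0.83], [-0.953, -0.042, -0.3], [-0.11, -0.876, 0.47]]
force: [-0.1, -0.7, -0.1]
opening: 0.275
```

```bash
python3 down.py 83.65
```

```text
[-14.8618  11.1477 119.4259  13.1468  21.4338  82.1608] [0.4891 0.0092 0.2641] 52.975 0.2746551519434249
world rotvec [ 0.7372  0.0118 -2.8496]
```

```bash
python3 down.py -4.1
```

```text
[-14.8618  11.1477 119.4259  13.1468  21.4338  82.1608] [0.4891 0.0092 0.2641] 52.975 0.2746551519434249
world rotvec [-0.4235  0.3944  1.7715]
```

play_rows:
  commands:
    - [[0,0.01,0.005],[-0.038,0.035,0.16]]
    - [[-0.003,0.035,0.01],[-0.08,0.075,0.336]]
    - [[-0.008,0.065,0.016],[-0.122,0.114,0.512]]
    - [[-0.015,0.1,0.016],[-0.164,0.153,0.688]]
    - [[-0.025,0.14,0.016],[-0.206,0.192,0.864]]
    - [[-0.035,0.18,0.016],[-0.248,0.231,1.04]]
    - [[-0.045,0.22,0.016],[-0.291,0.271,1.216]]
    - [[-0.055,0.26,0.016],[-0.333,0.31,1.392]]
    - [[-0.065,0.295,0.016],[-0.375,0.349,1.568]]
    - [[-0.07,0.315,0.016],[-0.417,0.388,1.744]]

```text
time_s: 54.22
position: [0.4172, 0.3257, 0.2797]
tcp_rot: [[0.995, 0.004, 0.096], [-0.096, 0.007, 0.995], [0.003, -1.0, 0.007]]
force: [0.5, -0.0, -0.1]
opening: 0.278
```

play_rows:
  commands:
    - [[0,0,0],[0,0,0]]
    - [[0,0,0],[0,0,0]]
    - [[0,0,0],[0,0,0]]

```text
time_s: 54.6
position: [0.4187, 0.3229, 0.2797]
tcp_rot: [[0.994, 0.007, 0.107], [-0.107, 0.006, 0.994], [0.006, -1.0, 0.007]]
force: [0.0, -0.5, 0.2]
opening: 0.276
```

```bash
python3 down.py -4.1
```

```text
[25.4402 20.3487 93.9786  0.164  65.1855 31.5374] [0.4187 0.3229 0.2797] 54.6 0.2758951270288585
world rotvec [-0.0061  0.0065  0.036 ]
```

play_rows:
  commands:
    - [[0.0003,0.0015,-0.03],[-0.006,0.006,0.036]]
    - [[0.0003,0.0015,-0.075],[-0.006,0.006,0.036]]
    - [[0.0003,0.0015,-0.115],[-0.006,0.006,0.036]]
    - [[0.0003,0.0015,-0.145],[-0.006,0.006,0.036]]
    - [[0.0003,0.0015,-0.168],[-0.006,0.006,0.036]]
    - [[0.0003,0.0015,-0.182],[-0.006,0.006,0.036]]
    - [[0.0003,0.0015,-0.19],[-0.006,0.006,0.036]]
    - [[0.0003,0.0015,-0.19],[-0.006,0.006,0.036]]
    - [[0.0003,0.0015,-0.19],[-0.006,0.006,0.036]]

```text
time_s: 55.72
position: [0.4199, 0.3256, 0.0905]
tcp_rot: [[0.998, 0.002, 0.07], [-0.07, 0.001, 0.998], [0.002, -1.0, 0.001]]
force: [-1.1, 0.8, 0.7]
opening: 0.275
```

play_rows:
  commands:
    - [[0,0,0],[0,0,0]]
    - [[0,0,0],[0,0,0]]
    - [[0,0,0],[0,0,0]]
    - [[0,0,0],[0,0,0]]
    - [[0,0,0],[0,0,0]]
  gripper: 0

```text
time_s: 56.35
position: [0.4192, 0.3256, 0.0901]
tcp_rot: [[0.998, 0.001, 0.07], [-0.07, 0.0, 0.998], [0.001, -1.0, 0.0]]
force: [-1.6, 0.5, 5.0]
opening: 0.092
```

play_rows:
  commands:
    - [[0,0,0.005],[0,0,0]]
    - [[0,0,0.015],[0,0,0]]
    - [[0,0,0.03],[0,0,0]]
    - [[0,0,0.05],[0,0,0]]
    - [[0,0,0.075],[0,0,0]]
    - [[0,0,0.1],[0,0,0]]
    - [[0,0,0.13],[0,0,0]]
    - [[0,0,0.16],[0,0,0]]
    - [[0,0,0.18],[0,0,0]]
    - [[0,0,0.18],[0,0,0]]

```text
time_s: 57.6
position: [0.4203, 0.3258, 0.2722]
tcp_rot: [[0.998, 0.006, 0.07], [-0.07, 0.002, 0.998], [0.006, -1.0, 0.003]]
force: [-0.8, -0.5, -1.2]
opening: 0.091
```

```bash
python3 down.py -4.1; python3 tgt.py .09|head -3; python3 -c "
from tgt import *
print(tcp(.09,.05,.06))"
```

```text
[25.7593 21.1735 93.995  -0.0425 64.4719 29.7656] [0.4203 0.3258 0.2722] 57.6 0.09050137143014733
world rotvec [-0.0021  0.0059 -0.002 ]
[25.7593 21.1735 93.995  -0.0425 64.4719 29.7656] [-0.8214 -0.4872 -1.2431] 0.09050137143014733
rotvec [-0.8088  0.0694  2.9944] pos [0.4203 0.3258 0.2722]
0.007 0.08 abs [0.4243 0.0945 0.184 ] rel [ 0.004  -0.2314 -0.0882]
[0.4712 0.0892 0.1882]
```

play_rows:
  commands:
    - [[0.003,-0.02,0],[0,0,-0.005]]
    - [[0.008,-0.045,0],[-0.005,-0.06,-0.01]]
    - [[0.014,-0.075,0],[-0.012,-0.13,-0.015]]
    - [[0.02,-0.105,0],[-0.02,-0.2,-0.02]]
    - [[0.026,-0.135,0],[-0.027,-0.28,-0.025]]
    - [[0.032,-0.165,0],[-0.033,-0.36,-0.03]]
    - [[0.04,-0.195,-0.01],[-0.04,-0.44,-0.035]]
    - [[0.046,-0.22,-0.03],[-0.048,-0.521,-0.039]]
    - [[0.052,-0.236,-0.05],[-0.048,-0.521,-0.039]]
    - [[0.052,-0.236,-0.06],[-0.048,-0.521,-0.039]]

```text
time_s: 58.85
position: [0.4703, 0.0882, 0.208]
tcp_rot: [[0.862, 0.494, 0.112], [-0.097, -0.057, 0.994], [0.498, -0.867, -0.001]]
force: [-0.7, 0.2, 0.1]
opening: 0.089
```

play_rows:
  commands:
    - [[0,0,-0.007],[0,0,0]]
    - [[0,0,-0.015],[0,0,0]]
    - [[0,0,-0.022],[0,0,0]]
    - [[0,0,-0.022],[0,0,0]]

```text
time_s: 59.35
position: [0.4704, 0.0893, 0.1867]
tcp_rot: [[0.862, 0.495, 0.109], [-0.093, -0.056, 0.994], [0.498, -0.867, -0.002]]
force: [-0.2, 0.1, -0.9]
opening: 0.088
```

```bash
python3 tgt.py .09; python3 -c "
from tgt import *
Rc=R.from_matrix(np.array(read_state()['tcp_rot']));print((R.from_matrix(np.stack([xl,-zl,v],1))*Rc.inv()).as_rotvec())"
```

```text
[ -1.0323  21.4518 125.9931 -44.0184   3.889   48.4246] [-0.2134  0.1367 -0.9015] 0.08818178662127192
rotvec [-1.5566  0.1748  2.7204] pos [0.4704 0.0893 0.1867]
0.007 0.08 abs [0.4243 0.0945 0.184 ] rel [-0.0461  0.0051 -0.0027]
0.007 0.03 abs [0.4491 0.0917 0.1407] rel [-0.0212  0.0024 -0.046 ]
0.007 0.002 abs [0.463  0.0901 0.1165] rel [-0.0073  0.0008 -0.0703]
0 0.002 abs [0.457  0.0908 0.113 ] rel [-0.0134  0.0015 -0.0738]
0 0 abs [0.458  0.0907 0.1112] rel [-0.0124  0.0014 -0.0755]
xl [ 0.8607 -0.0958  0.5   ] zl [-0.4969  0.0553  0.866 ] v [0.1106 0.9939 0.    ]
[ 0.0018 -0.0025 -0.0017]
```

play_rows:
  commands:
    - [[-0.001,-0.01,0],[0,0,0]]
    - [[-0.002,-0.02,0],[0,0,0]]
    - [[-0.003,-0.03,0],[0,0,0]]
    - [[-0.0045,-0.04,0],[0,0,0]]
    - [[-0.0055,-0.05,0],[0,0,0]]
    - [[-0.0066,-0.06,0],[0,0,0]]
    - [[-0.0077,-0.07,0],[0,0,0]]
    - [[-0.009,-0.08,0],[0,0,0]]
    - [[-0.009,-0.08,0],[0,0,0]]
    - [[-0.009,-0.08,0],[0,0,0]]

```text
time_s: 60.6
position: [0.4624, 0.0087, 0.188]
tcp_rot: [[0.86, 0.498, 0.111], [-0.096, -0.057, 0.994], [0.501, -0.865, -0.001]]
force: [-0.3, 0.0, -0.6]
opening: 0.093
```

```bash
python3 tgt.py .01|head -3; python3 -c "
from tgt import *
Rc=R.from_matrix(np.array(read_state()['tcp_rot']));print((R.from_matrix(np.stack([xl,-zl,v],1))*Rc.inv()).as_rotvec(), tcp(.01,.05,.06))"
```

```text
[-15.6869  20.2149 129.2338  80.2933   4.6546 -88.3455] [-0.3423  0.0186 -0.6015] 0.09280914387311567
rotvec [ 1.5628 -0.1761 -2.7194] pos [0.4624 0.0087 0.188 ]
0.007 0.08 abs [0.4154 0.0149 0.184 ] rel [-0.047   0.0062 -0.004 ]
[0.0012 0.0013 0.0009] [0.4624 0.0097 0.1882]
```

Good: j4 is now +80. Flip here.

play_rows:
  commands:
    - [[0,0,0],[0.087,-0.01,-0.152]]
    - [[0,0,0],[0.174,-0.019,-0.303]]
    - [[0,0,0],[0.261,-0.029,-0.455]]
    - [[0,0,0],[0.348,-0.039,-0.606]]
    - [[0,0,0],[0.435,-0.048,-0.758]]
    - [[0,0,0],[0.522,-0.058,-0.909]]
    - [[0,0,0],[0.609,-0.067,-1.061]]
    - [[0,0,0],[0.696,-0.077,-1.212]]
    - [[0,0,0],[0.781,-0.086,-1.36]]
    - [[0,0,0],[0.781,-0.086,-1.36]]

```text
time_s: 61.85
position: [0.4624, 0.0094, 0.188]
tcp_rot: [[-0.107, 0.497, 0.861], [-0.994, -0.055, -0.092], [0.002, -0.866, 0.5]]
force: [0.4, 0.5, -1.0]
opening: 0.09
```

play_rows:
  commands:
    - [[0,0,0],[0.087,-0.01,-0.152]]
    - [[0,0,0],[0.174,-0.019,-0.303]]
    - [[0,0,0],[0.261,-0.029,-0.455]]
    - [[0,0,0],[0.348,-0.039,-0.606]]
    - [[0,0,0],[0.435,-0.048,-0.758]]
    - [[0,0,0],[0.522,-0.058,-0.909]]
    - [[0,0,0],[0.609,-0.067,-1.061]]
    - [[0,0,0],[0.696,-0.077,-1.212]]
    - [[0,0,0],[0.781,-0.086,-1.36]]
    - [[0,0,0],[0.781,-0.086,-1.36]]

```text
time_s: 63.1
position: [0.4623, 0.0094, 0.1878]
tcp_rot: [[-0.861, 0.497, -0.105], [0.09, -0.054, -0.995], [-0.5, -0.866, 0.002]]
force: [0.9, -1.3, -0.1]
opening: 0.091
```

```bash
python3 tgt.py .01|head -3; python3 -c "
from tgt import *
p=np.array(read_state()['position'])
for a in ((.01,.02,.045),(.09,.02,.045),(.09,.007,.03),(.09,.007,.0035)): print(a,tcp(*a)-p)"
```

```text
[-15.7156  20.217  129.2168  79.2987   4.8514  92.2627] [ 0.8769 -1.2516 -0.1214] 0.09117236777020511
rotvec [ 0.0015 -0.     -0.0061] pos [0.4623 0.0094 0.1878]
0.007 0.08 abs [0.4154 0.0149 0.184 ] rel [-0.0469  0.0055 -0.0038]
(0.01, 0.02, 0.045) [-0.0183  0.0023 -0.0276]
(0.09, 0.02, 0.045) [-0.0094  0.0818 -0.0276]
(0.09, 0.007, 0.03) [-0.0132  0.0823 -0.0471]
(0.09, 0.007, 0.0035) [-0.      0.0808 -0.0701]
```

play_rows:
  commands:
    - [[-0.005,0.001,-0.007],[0,0,-0.006]]
    - [[-0.01,0.001,-0.014],[0.001,0,-0.006]]
    - [[-0.014,0.002,-0.021],[0.001,0,-0.006]]
    - [[-0.0183,0.002,-0.0276],[0.001,0,-0.006]]
    - [[-0.0183,0.002,-0.0276],[0.001,0,-0.006]]
    - [[-0.017,0.012,-0.0276],[0.001,0,-0.006]]
    - [[-0.015,0.027,-0.0276],[0.001,0,-0.006]]
    - [[-0.013,0.047,-0.0276],[0.001,0,-0.006]]
    - [[-0.011,0.067,-0.0276],[0.001,0,-0.006]]
    - [[-0.0094,0.082,-0.0276],[0.001,0,-0.006]]

```text
time_s: 64.35
position: [0.4529, 0.0893, 0.1602]
tcp_rot: [[-0.861, 0.497, -0.11], [0.094, -0.056, -0.994], [-0.5, -0.866, 0.001]]
force: [0.0, -0.6, 1.3]
opening: 0.091
```

play_rows:
  commands:
    - [[0,0,0],[0,0,0]]
    - [[0,0,0],[0,0,0]]
    - [[0,0,0],[0,0,0]]

```text
time_s: 64.72
position: [0.4528, 0.088, 0.1602]
tcp_rot: [[-0.86, 0.497, -0.114], [0.099, -0.057, -0.993], [-0.5, -0.866, -0.0]]
force: [0.2, -0.2, 0.1]
opening: 0.09
```

```bash
python3 tgt.py .09
```

```text
[ -1.2961  25.1558 129.9969 207.2547   5.697  -22.577 ] [ 0.1551 -0.1571  0.0651] 0.09033547307658167
rotvec [-0.0004  0.0004  0.0035] pos [0.4528 0.088  0.1602]
0.007 0.08 abs [0.4243 0.0945 0.184 ] rel [-0.0286  0.0064  0.0238]
0.007 0.03 abs [0.4491 0.0917 0.1407] rel [-0.0037  0.0037 -0.0195]
0.007 0.002 abs [0.463  0.0901 0.1165] rel [ 0.0102  0.0021 -0.0438]
0 0.002 abs [0.457  0.0908 0.113 ] rel [ 0.0042  0.0028 -0.0473]
0 0 abs [0.458  0.0907 0.1112] rel [ 0.0052  0.0027 -0.049 ]
xl [ 0.8607 -0.0958  0.5   ] zl [-0.4969  0.0553  0.866 ] v [0.1106 0.9939 0.    ]
```

Excellent. Down to (.007, .0035).

play_rows:
  commands:
    - [[-0.002,0.002,-0.008],[0,0,0.003]]
    - [[-0.004,0.003,-0.0195],[0,0,0.003]]
    - [[-0.001,0.003,-0.025],[0,0,0.003]]
    - [[0.003,0.003,-0.032],[0,0,0.003]]
    - [[0.007,0.002,-0.038],[0,0,0.003]]
    - [[0.0095,0.002,-0.0425],[0,0,0.003]]
    - [[0.0095,0.002,-0.0425],[0,0,0.003]]
    - [[0.0095,0.002,-0.0425],[0,0,0.003]]

```text
time_s: 65.72
position: [0.4622, 0.0907, 0.1177]
tcp_rot: [[-0.86, 0.497, -0.111], [0.097, -0.055, -0.994], [-0.5, -0.866, -0.001]]
force: [0.4, 0.2, -0.0]
opening: 0.085
```

```bash
python3 tgt.py .09; python3 led.py .09
```

```text
[ -0.8921  32.7801 130.5988 191.5606  13.545   -6.4448] [ 0.4218  0.1587 -0.0208] 0.08548068322947178
rotvec [-0.0012  0.0003  0.0008] pos [0.4622 0.0907 0.1177]
0.007 0.08 abs [0.4243 0.0945 0.184 ] rel [-0.0379  0.0038  0.0663]
0.007 0.03 abs [0.4491 0.0917 0.1407] rel [-0.0131  0.001   0.023 ]
0.007 0.002 abs [0.463  0.0901 0.1165] rel [ 0.0009 -0.0005 -0.0013]
0 0.002 abs [0.457  0.0908 0.113 ] rel [-0.0052  0.0002 -0.0048]
0 0 abs [0.458  0.0907 0.1112] rel [-0.0042  0.0001 -0.0065]
xl [ 0.8607 -0.0958  0.5   ] zl [-0.4969  0.0553  0.866 ] v [0.1106 0.9939 0.    ]
0.0 266 [-0.5913 14.7228 21.7583] [ 41.5765 137.9471]
0.01 226 [-1.1915 14.2022 17.5991] [ 41.4195 136.7794]
0.02 220 [-1.1611 15.257  18.3823] [ 43.1899 136.6486]
0.03 229 [-0.5456 15.2076 18.1754] [ 42.9876 137.6311]
0.04 236 [-1.7498 14.9479 17.8406] [ 41.7967 137.9863]
0.05 180 [11.8104 15.4736 18.5474] [ 52.1005 129.7006]
0.06 161 [13.5326 16.7233 24.9932] [ 56.9146 124.4626]
0.07 174 [13.2094 16.7173 25.2216] [ 57.0959 125.1562]
0.08 166 [13.1307 16.5714 25.5544] [ 57.1068 125.81  ]
0.09 109 [ 9.8222 17.675  28.5378] [ 58.0507 122.9589]
0.1 64 [23.4298 28.2375 31.2215] [ 79.42   100.6237]
```

play_rows:
  commands:
    - [[-0.002,0,-0.001],[0,0,0]]
    - [[-0.004,0.0004,-0.0023],[0,0,0]]
    - [[-0.006,0.0006,-0.0034],[0,0,0]]
    - [[-0.0063,0.0006,-0.0036],[0,0,0]]
    - [[-0.0063,0.0006,-0.0036],[0,0,0]]
    - [[-0.0053,0.0006,-0.0049],[0,0,0]]
    - [[-0.0048,0.0006,-0.0059],[0,0,0]]
    - [[-0.0045,0.0006,-0.0068],[0,0,0]]
    - [[-0.0045,0.0006,-0.0068],[0,0,0]]
    - [[-0.0045,0.0006,-0.0068],[0,0,0]]

```text
time_s: 67.03
position: [0.4575, 0.0912, 0.1119]
tcp_rot: [[-0.859, 0.499, -0.111], [0.097, -0.055, -0.994], [-0.502, -0.865, -0.001]]
force: [-5.4, -0.1, 10.0]
opening: 0.087
```

```bash
python3 tgt.py .09|head -2;python3 led.py .09
```

```text
[ -0.7893  33.9063 131.5445 190.2272  15.7242  -4.9667] [-5.3575 -0.0712  9.9911] 0.08684983986806322
rotvec [-0.0008  0.0027  0.0008] pos [0.4575 0.0912 0.1119]
0.0 298 [-0.2908  9.1819 20.645 ] [ 41.9221 137.829 ]
0.01 227 [-0.9531  7.5241 11.2324] [ 42.4364 138.3181]
0.02 225 [-1.0716  8.2021 11.1381] [ 42.1684 137.5022]
0.03 230 [-0.9472  8.2194 11.287 ] [ 41.8487 138.5047]
0.04 232 [-1.3825  7.5719 10.8635] [ 41.556  137.3165]
0.05 179 [ 5.0063  8.6393 11.1655] [ 47.4782 127.4754]
0.06 150 [ 6.5849  9.5082 17.4357] [ 57.4146 124.3919]
0.07 173 [ 5.7492  9.518  18.4967] [ 57.4569 123.8186]
0.08 178 [ 5.5447  9.6178 19.1076] [ 56.5349 124.9725]
0.09 72 [ 5.195  19.2115 22.0271] [ 70.2755 119.4524]
0.1 66 [-1.7029 21.712  24.3436] [ 79.605  101.3951]
```

play_rows:
  commands:
    - [[0,0,0],[0,0,0]]
    - [[0,0,0],[0,0,0]]
    - [[0,0,0],[0,0,0]]
    - [[0,0,0],[0,0,0]]
    - [[-0.005,0,0.009],[0,0,0]]
    - [[-0.01,0.001,0.018],[0,0,0]]
    - [[-0.018,0.002,0.032],[0,0,0]]
    - [[-0.0224,0.0025,0.039],[0,0,0]]
    - [[-0.0224,0.0025,0.042],[0,0,0]]
    - [[-0.0224,0.0025,0.042],[0,0,0]]
  gripper: 0.028

```text
time_s: 68.32
position: [0.4359, 0.0937, 0.1533]
tcp_rot: [[-0.86, 0.498, -0.112], [0.097, -0.055, -0.994], [-0.501, -0.865, -0.001]]
force: [0.0, 0.1, 0.6]
opening: 0.32
```

```bash
python3 tgt.py .09|head -2;python3 led.py .09
```

```text
[ -0.3764  26.0946 132.4965 199.1327   9.0399 -13.6522] [0.031  0.0661 0.5524] 0.3198697973335495
rotvec [-0.0012  0.0017  0.001 ] pos [0.4359 0.0937 0.1533]
0.0 307 [-0.7932  8.7722 21.244 ] [ 42.4657 138.0808]
0.01 223 [-1.4269  7.2628 10.8591] [ 41.5581 137.3379]
0.02 224 [-1.0572  7.5813 10.9256] [ 43.1786 137.3288]
0.03 231 [-1.681   7.3611 10.3394] [ 42.7729 137.0937]
0.04 236 [-1.649   7.0721 10.1019] [ 42.3738 138.4721]
0.05 177 [ 3.7964  7.5901 10.0584] [ 47.2878 126.2762]
0.06 163 [4.4593 6.9553 9.727 ] [ 57.597  124.2878]
0.07 173 [3.5658 6.523  9.0181] [ 56.8627 124.4312]
0.08 176 [2.9114 6.3376 8.9375] [ 56.8231 124.5694]
0.09 19 [1.5149 5.4765 7.7563] [ 61.5665 114.5434]
0.1 14 [ 1.2693 28.157  30.7755] [ 80.4475 100.6844]
```

play_rows:
  commands:
    - [[-0.001,-0.01,0.002],[0,0,0]]
    - [[-0.003,-0.03,0.006],[0,0,0]]
    - [[-0.006,-0.05,0.01],[0,0,0]]
    - [[-0.008,-0.07,0.014],[0,0,0]]
    - [[-0.009,-0.09,0.018],[0,0,0]]
    - [[-0.01,-0.1,0.03],[0,0,0]]
    - [[-0.003,-0.1,0.045],[0,0,0]]
    - [[0.007,-0.1,0.06],[0,0,0]]
    - [[0.017,-0.1,0.08],[0,0,0]]
    - [[0.027,-0.1,0.1],[0,0,0]]

```text
time_s: 69.62
position: [0.4525, 0.0083, 0.2184]
tcp_rot: [[-0.851, 0.519, -0.08], [0.093, -0.002, -0.996], [-0.517, -0.855, -0.047]]
force: [0.4, -0.3, 0.0]
opening: 0.321
```

```bash
python3 down.py 90
python3 - <<'E'
from h import *
c=cam("scene");save(c,"s9.png")
E
```

```text
[-19.5618  14.7948 129.4893  59.5629  11.5153 109.3846] [0.4525 0.0083 0.2184] 69.625 0.32107560131559226
world rotvec [ 0.4041  0.4406 -1.4376]
```

View pics/s9.png

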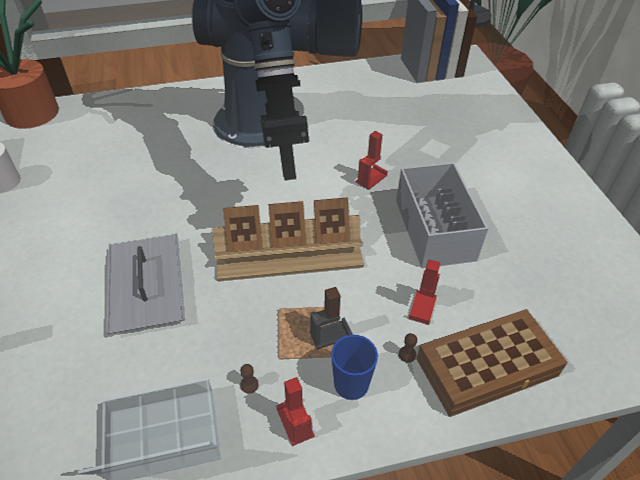

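```bash
cat > lif.py <<'E'
from h import *
import sys
x0,y0=.68,.02
def rect(P,n):
    if len(P)<8: print(n,len(P));return
    r=cv2.minAreaRect(P[:,:2].astype(np.float32)*1000);print(n,len(P),np.round(r[0],1),np.round(r[1],1),round(r[2],1),"zmed",np.median(P[:,2]).round(4))
for nm in sys.argv[1:]:
    c=cam(nm);W=cloud(c);hsv=cv2.cvtColor(c["frame"],cv2.COLOR_RGB2HSV)
    near=(abs(W[...,0]-x0)<.08)&(abs(W[...,1]-y0)<.09)
    notblue=~((hsv[...,0]>100)&(hsv[...,0]<130)&(hsv[...,1]>120))
    n=near&notblue
    g=n&(W[...,2]>.125)&(W[...,2]<.145)
    rect(W[g],nm+" griptop")
    dark=(hsv[...,2]<90)&(hsv[...,1]<70)
    rect(W[n&dark&(W[...,2]>.058)&(W[...,2]<.08)],nm+" arm")
    P=W[n&dark&(W[...,2]>.008)&(W[...,2]<.03)];rect(P,nm+" foot")
    save(c,"lif_%s.png"%nm)
E
python3 lif.py top scene
```

```text
top griptop 143 [699.8  33.1] [22.4 21.9] 6.6 zmed 0.1349
top arm 166 [701.7  20.7] [27.9 44.5] 1.7 zmed 0.0749
top foot 350 [699.2  32.9] [38.6 67.9] 7.2 zmed 0.0119
scene griptop 191 [700.6  31.7] [22.2 22.3] 7.5 zmed 0.1354
scene arm 290 [701.4  18.9] [31.  44.5] 8.5 zmed 0.0754
scene foot 600 [688.3  29.5] [64.9 69.2] 7.9 zmed 0.0126
```

```bash
python3 -c "
import cv2
a=cv2.imread('pics/lif_scene.png')[270:370,260:400];cv2.imwrite('pics/lifc.png',cv2.resize(a,(560,400),interpolation=2))"
```

```text
(no output)
```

View pics/lifc.png

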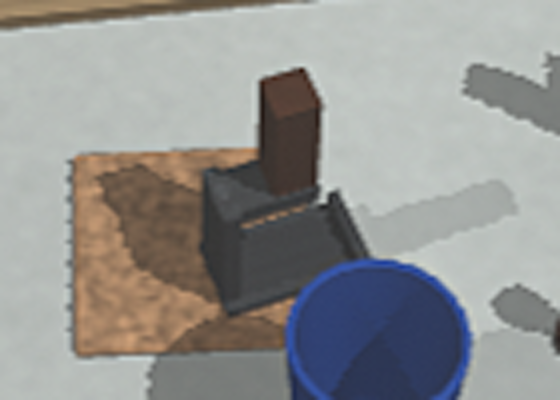

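```bash
python3 down.py -90
python3 - <<'E'
from h import *
W=cloud(cam("top"));g=W[(abs(W[...,0]-.8)<.08)&(abs(W[...,1]-.06)<.08)&(W[...,2]>.09)&(W[...,2]<.11)];r=cv2.minEnclosingCircle(g[:,:2].astype(np.float32)*1000);print("cup",r,len(g))
E
```

```text
[-19.553   14.7633 129.4814  60.2908  11.4048 108.5857] [0.4533 0.0079 0.2191] 69.775 0.32315427564360644
world rotvec [-0.4531  0.4184  1.6166]
cup ((802.1135864257812, 44.172889709472656), 38.15663528442383) 311
```

play_rows:
  commands:
    - [[0.01,0,0.02],[-0.045,0.042,0.16]]
    - [[0.02,0,0.04],[-0.09,0.084,0.32]]
    - [[0.035,0,0.055],[-0.136,0.126,0.485]]
    - [[0.05,0,0.065],[-0.181,0.167,0.65]]
    - [[0.07,0,0.065],[-0.227,0.209,0.81]]
    - [[0.09,0,0.065],[-0.272,0.251,0.97]]
    - [[0.11,0,0.065],[-0.317,0.293,1.13]]
    - [[0.13,0,0.065],[-0.363,0.335,1.29]]
    - [[0.15,0,0.065],[-0.408,0.377,1.455]]
    - [[0.17,0,0.065],[-0.453,0.418,1.6166]]
  gripper: 0.04

```text
time_s: 71.08
position: [0.6226, 0.0092, 0.2818]
tcp_rot: [[0.006, -0.004, 1.0], [-1.0, 0.003, 0.006], [-0.003, -1.0, -0.004]]
force: [-0.3, -0.6, 0.7]
opening: 0.457
```

play_rows:
  commands:
    - [[0.005,0.002,0],[0,0,0.17]]
    - [[0.01,0.004,0],[0,0,0.34]]
    - [[0.02,0.006,0],[0,0,0.51]]
    - [[0.03,0.01,0],[0,0,0.68]]
    - [[0.035,0.013,0],[0,0,0.85]]
    - [[0.04,0.016,0],[0,0,1.02]]
    - [[0.04,0.018,0],[0,0,1.19]]
    - [[0.04,0.02,0],[0,0,1.36]]
    - [[0.04,0.022,0],[0,0,1.53]]
    - [[0.04,0.024,0],[0,0,1.696]]

```text
time_s: 72.32
position: [0.6618, 0.0334, 0.2816]
tcp_rot: [[0.991, -0.003, -0.132], [0.132, 0.005, 0.991], [-0.002, -1.0, 0.006]]
force: [-0.8, -0.6, -0.3]
opening: 0.456
```

```bash
python3 down.py 7.2; python3 lif.py wrist
```

```text
[ -6.8784  31.4262  73.956    0.2944  74.816  -14.536 ] [0.6618 0.0334 0.2816] 72.325 0.4564928664005327
world rotvec [-0.0053 -0.0028 -0.0066]
wrist griptop 1055 [699.5  31.6] [22.2 22.1] 6.5 zmed 0.1364
wrist arm 307 [698.9  20.5] [28.6 44.2] 10.1 zmed 0.076
wrist foot 796 [698.1  30.8] [35.5 69.9] 5.5 zmed 0.0128
```

play_rows:
  commands:
    - [[0.02,-0.001,0],[-0.005,-0.003,-0.01]]
    - [[0.038,-0.001,-0.01],[-0.005,-0.003,-0.01]]
    - [[0.038,-0.001,-0.05],[-0.005,-0.003,-0.01]]
    - [[0.038,-0.001,-0.09],[-0.005,-0.003,-0.01]]
    - [[0.038,-0.001,-0.125],[-0.005,-0.003,-0.01]]
    - [[0.038,-0.001,-0.15],[-0.005,-0.003,-0.01]]
    - [[0.038,-0.001,-0.164],[-0.005,-0.003,-0.01]]
    - [[0.038,-0.001,-0.1694],[-0.005,-0.003,-0.01]]
    - [[0.038,-0.001,-0.1694],[-0.005,-0.003,-0.01]]

```text
time_s: 73.5
position: [0.7009, 0.0312, 0.1146]
tcp_rot: [[0.994, 0.004, -0.113], [0.114, -0.004, 0.994], [0.004, -1.0, -0.005]]
force: [-0.3, 1.2, 0.4]
opening: 0.464
```

play_rows:
  commands:
    - [[0,0,0],[0,0,0]]
    - [[0,0,0],[0,0,0]]
    - [[0,0,0],[0,0,0]]
    - [[0,0,0],[0,0,0]]
    - [[0,0,0],[0,0,0]]
    - [[0,0,0],[0,0,0]]
  gripper: 0

```text
time_s: 74.25
position: [0.7008, 0.0311, 0.115]
tcp_rot: [[0.994, 0.004, -0.114], [0.114, -0.005, 0.993], [0.004, -1.0, -0.005]]
force: [-1.3, -0.4, 4.1]
opening: 0.249
```

```bash
python3 down.py -0.6; python3 bar.py scene .502 -.295 .025; python3 bar.py top .502 -.295 .025
```

```text
[ -6.4615  44.557   76.065   -0.2865  59.1138 -12.8456] [0.7008 0.0311 0.115 ] 74.25 0.24935564603220378
world rotvec [ 0.005   0.0038 -0.1245]
plate 6212 ((502.36383056640625, -296.1034240722656), (141.2998504638672, 230.23068237304688), 89.3519515991211) zmed 0.025 z95 0.0279
bar 227 ((504.94085693359375, -295.8657531738281), (9.499497413635254, 109.82337188720703), 89.3464126586914) zmed 0.0664 z95 0.0693
[0.7007 0.0311 0.115 ] [ -6.4637  44.558   76.0659  -0.2874  59.1133 -12.8443] 6.528143063435312
plate 6832 ((503.33685302734375, -295.1246337890625), (141.95896911621094, 222.55003356933594), 89.59581756591797) zmed 0.0245 z95 0.0279
bar 251 ((503.79656982421875, -295.18524169921875), (10.782063484191895, 107.5449447631836), 89.79107666015625) zmed 0.0659 z95 0.0692
[0.7008 0.0311 0.115 ] [ -6.4648  44.5609  76.0653  -0.2881  59.112  -12.8451] 6.528196740604367
```

play_rows:
  commands:
    - [[0,0,0.02],[0,0,0]]
    - [[0,0,0.06],[0,0,0]]
    - [[0,0,0.11],[0,0,0]]
    - [[-0.005,-0.01,0.15],[0,0,-0.02]]
    - [[-0.02,-0.045,0.16],[0,0,-0.04]]
    - [[-0.04,-0.09,0.16],[0,0,-0.06]]
    - [[-0.06,-0.135,0.16],[0,0,-0.08]]
    - [[-0.08,-0.185,0.16],[0,0,-0.1]]
    - [[-0.1,-0.235,0.16],[0,0,-0.124]]
    - [[-0.125,-0.285,0.16],[0,0,-0.124]]

```text
time_s: 75.6
position: [0.5751, -0.2555, 0.2748]
tcp_rot: [[1.0, 0.004, 0.01], [-0.01, -0.006, 1.0], [0.004, -1.0, -0.006]]
force: [0.1, 0.2, -3.1]
opening: 0.252
```

play_rows:
  commands:
    - [[-0.025,-0.05,0],[0,0,0]]
    - [[-0.045,-0.1,0],[0,0,0]]
    - [[-0.065,-0.14,0],[0,0,0]]
    - [[-0.075,-0.16,0],[0,0,0]]
    - [[-0.075,-0.167,0],[0,0,0]]
    - [[-0.075,-0.167,0],[0,0,0]]
    - [[-0.075,-0.167,0],[0,0,0]]

```text
time_s: 76.47
position: [0.5015, -0.4192, 0.2744]
tcp_rot: [[1.0, 0.003, 0.008], [-0.008, -0.004, 1.0], [0.003, -1.0, -0.004]]
force: [0.1, 0.4, -3.3]
opening: 0.25
```

```bash
python3 bar.py wrist .502 -.295 .025 w10.png;python3 down.py -0.6;python3 - <<'E'
from h import *
# foot of the lifter as seen by scene camera
s=read_state();p=np.array(s["position"])
c=cam("wrist");W=cloud(c);L=W-p
m=(L[...,2]<-.088)&(L[...,2]>-.115)&(abs(L[...,0])<.04)&(L[...,1]>-.02)&(L[...,1]<.06)
P=L[m];print(len(P),P.min(0),P.max(0),cv2.minAreaRect(P[:,:2].astype(np.float32)*1000))
r=L[m&(L[...,1]>.028)];print("tip z",np.percentile(r[:,2],[50,95]))
r=L[m&(L[...,1]<.027)&(L[...,1]>0)];print("foot top z",np.percentile(r[:,2],[5,50,95]))
E
```

```text
plate 34743 ((502.48724365234375, -310.7904968261719), (110.86451721191406, 224.54904174804688), 89.54875946044922) zmed 0.0256 z95 0.0271
bar 1858 ((502.6863098144531, -296.8736572265625), (9.016953468322754, 107.90397644042969), 89.4527816772461) zmed 0.0673 z95 0.0689
[ 0.5015 -0.4192  0.2744] [-49.6604  30.869   76.1928  -0.028   72.6284 -49.1971] -0.4546421655452414
[-49.6604  30.869   76.1928  -0.028   72.6284 -49.1971] [ 0.5015 -0.4192  0.2744] 76.525 0.25245095016570995
world rotvec [ 0.0044  0.0031 -0.0025]
5225 [-0.019  -0.0199 -0.1077] [ 0.0214  0.0358 -0.0924] ((1.1919212341308594, 7.820232391357422), (55.78272247314453, 40.098548889160156), 89.46404266357422)
tip z [-0.0947 -0.0934]
foot top z [-0.1034 -0.1024 -0.1013]
```

play_rows:
  commands:
    - [[0,0,-0.03],[0,0,0]]
    - [[0,0,-0.075],[0,0,0]]
    - [[0,0,-0.11],[0,0,0]]
    - [[0,0,-0.127],[0,0,0]]
    - [[0,0,-0.131],[0,0,0]]
    - [[0,0,-0.131],[0,0,0]]
    - [[0,0,-0.131],[0,0,0]]

```text
time_s: 77.45
position: [0.5015, -0.4218, 0.1452]
tcp_rot: [[1.0, 0.005, 0.01], [-0.01, -0.008, 1.0], [0.005, -1.0, -0.008]]
force: [-0.6, -0.2, -2.7]
opening: 0.251
```

play_rows:
  commands:
    - [[0,0.01,0],[0,0,0]]
    - [[0,0.03,0],[0,0,0]]
    - [[0,0.055,0],[0,0,0]]
    - [[0,0.08,0],[0,0,0]]
    - [[0.0005,0.1,0],[0,0,0]]
    - [[0.0005,0.115,0],[0,0,0]]
    - [[0.0005,0.123,0],[0,0,0]]
    - [[0.0005,0.123,0],[0,0,0]]
    - [[0.0005,0.123,0],[0,0,0]]

```text
time_s: 78.58
position: [0.5015, -0.2988, 0.1436]
tcp_rot: [[1.0, 0.004, 0.011], [-0.011, -0.006, 1.0], [0.004, -1.0, -0.006]]
force: [-0.5, 0.1, -3.3]
opening: 0.251
```

```bash
python3 bar.py wrist .502 -.295 .025; python3 bar.py scene .502 -.295 .025
```

```text
plate 54468 ((502.4432067871094, -291.0553894042969), (128.34437561035156, 225.02279663085938), 89.5000991821289) zmed 0.0257 z95 0.0271
bar 3094 ((502.529296875, -296.36181640625), (8.907718658447266, 107.8814926147461), 89.40735626220703) zmed 0.0672 z95 0.0688
[ 0.5014 -0.2989  0.1435] [-41.7055  34.8015  93.6779  -0.1475  51.1268 -40.9975] -0.6151060684675741
plate 4804 ((502.3638610839844, -296.0843200683594), (141.050537109375, 228.14547729492188), 89.44479370117188) zmed 0.0251 z95 0.0279
bar 162 ((514.8821411132812, -295.8371276855469), (9.22851848602295, 86.16975402832031), 89.46404266357422) zmed 0.066 z95 0.0687
[ 0.5013 -0.2988  0.1435] [-41.7081  34.8028  93.6855  -0.1426  51.1334 -40.9973] -0.6210453587075518
```

play_rows:
  commands:
    - [[0.001,0.0025,0.003],[0,0,0]]
    - [[0.001,0.0025,0.01],[0,0,0]]
    - [[0.001,0.0025,0.015],[0,0,0]]
    - [[0.001,0.0025,0.019],[0,0,0]]
    - [[0.001,0.0025,0.023],[0,0,0]]
    - [[0.001,0.0025,0.029],[0,0,0]]
    - [[0.001,0.0025,0.038],[0,0,0]]
    - [[0.001,0.0025,0.052],[0,0,0]]
    - [[0.001,0.0025,0.068],[0,0,0]]
    - [[0.001,0.0025,0.084],[0,0,0]]

```text
time_s: 79.92
position: [0.5023, -0.2955, 0.229]
tcp_rot: [[1.0, 0.004, 0.01], [-0.01, -0.006, 1.0], [0.004, -1.0, -0.006]]
force: [-0.0, 0.7, -6.1]
opening: 0.251
```

play_rows:
  commands:
    - [[0,0,0.016],[0,0,0]]
    - [[0,0,0.032],[0,0,0]]
    - [[0,0,0.046],[0,0,0]]
    - [[0,0,0.056],[0,0,0]]
    - [[0,0,0.062],[0,0,0]]
    - [[0,0,0.062],[0,0,0]]

```text
time_s: 80.68
position: [0.5022, -0.2955, 0.2897]
tcp_rot: [[1.0, 0.004, 0.01], [-0.01, -0.006, 1.0], [0.004, -1.0, -0.006]]
force: [-0.2, 0.4, -6.5]
opening: 0.253
```

```bash
python3 bar.py wrist .502 -.295 .152 ; python3 bar.py scene .502 -.295 .152 s10.png
python3 - <<'E'
from h import *
s=read_state();p=np.array(s["position"]);print(s["force"])
W=cloud(cam("scene"));m=(abs(W[...,0]-.502)<.12)&(abs(W[...,1]+.296)<.08)&(W[...,2]>.142)&(W[...,2]<.164)
P=W[m];A=np.c_[P[:,:2]-[.502,-.296],np.ones(len(P))];print("plane",np.linalg.lstsq(A,P[:,2],rcond=None)[0])
E
```

```text
plate 49073 ((502.197998046875, -294.0547180175781), (134.97195434570312, 224.3426971435547), 89.39627838134766) zmed 0.154 z95 0.1555
bar 7163 ((502.16143798828125, -296.2279357910156), (80.41908264160156, 77.67344665527344), 43.415489196777344) zmed 0.1914 z95 0.1966
[ 0.502  -0.2953  0.2892] [-41.3985  24.2049  85.7365  -0.1108  69.7584 -40.7867] -0.5733828350275083
plate 5682 ((502.01568603515625, -295.4098815917969), (141.18142700195312, 227.84405517578125), 89.70599365234375) zmed 0.1529 z95 0.1554
bar 929 ((504.7373046875, -293.39337158203125), (76.71556091308594, 78.7813720703125), 43.85003662109375) zmed 0.1874 z95 0.2019
[ 0.5019 -0.2952  0.2889] [-41.3997  24.2209  85.7571  -0.1132  69.7618 -40.7831] -0.5774183770567286
[-0.408   0.3924 -5.8014]
plane [0.0011 0.0017 0.1526]
```

play_rows:
  commands:
    - [[0,0.004,0],[0,0,0]]
    - [[0,0.012,0],[0,0,0]]
    - [[-0.001,0.024,0],[0,0,0]]
    - [[-0.001,0.04,0],[0,0,0]]
    - [[-0.002,0.06,0],[0,0,0]]
    - [[-0.002,0.082,0],[0,0,0]]
    - [[-0.003,0.106,0],[0,0,0]]
    - [[-0.003,0.131,0],[0,0,0]]
    - [[-0.004,0.156,0],[0,0,0]]
    - [[-0.005,0.181,0],[0,0,0]]

```text
time_s: 82.08
position: [0.4969, -0.1124, 0.2896]
tcp_rot: [[1.0, 0.003, 0.01], [-0.01, -0.005, 1.0], [0.003, -1.0, -0.005]]
force: [-0.3, 0.5, -6.8]
opening: 0.254
```

play_rows:
  commands:
    - [[-0.001,0.025,0],[0,0,-0.004]]
    - [[-0.002,0.05,0],[0,0,-0.01]]
    - [[-0.003,0.075,0],[0,0,-0.016]]
    - [[-0.004,0.1,0],[0,0,-0.024]]
    - [[-0.005,0.125,0],[0,0,-0.032]]
    - [[-0.006,0.15,0],[0,0,-0.04]]
    - [[-0.007,0.175,0],[0,0,-0.047]]
    - [[-0.008,0.2,0],[0,0,-0.053]]
    - [[-0.009,0.225,0],[0,0,-0.058]]
    - [[-0.01,0.25,0],[0,0,-0.06]]

```text
time_s: 83.32
position: [0.4863, 0.1374, 0.2897]
tcp_rot: [[0.998, 0.003, 0.069], [-0.069, -0.005, 0.998], [0.004, -1.0, -0.005]]
force: [0.8, 0.1, -5.6]
opening: 0.255
```

play_rows:
  commands:
    - [[-0.0005,0.025,0],[0,0,0]]
    - [[-0.001,0.05,0],[0,0,0]]
    - [[-0.0015,0.075,0],[0,0,0]]
    - [[-0.002,0.099,0],[0,0,0]]
    - [[-0.0025,0.121,0],[0,0,0]]
    - [[-0.003,0.141,0],[0,0,0]]
    - [[-0.003,0.158,0],[0,0,0]]
    - [[-0.003,0.171,0],[0,0,0]]
    - [[-0.003,0.18,0],[0,0,0]]
    - [[-0.003,0.186,0],[0,0,0]]

```text
time_s: 84.58
position: [0.4842, 0.3218, 0.2894]
tcp_rot: [[0.998, 0.003, 0.07], [-0.07, -0.006, 0.998], [0.003, -1.0, -0.006]]
force: [-0.4, -0.2, -6.0]
opening: 0.253
```

play_rows:
  commands:
    - [[0,0,0],[0,0,0]]
    - [[0,0,0],[0,0,0]]
    - [[0,0,0],[0,0,0]]
    - [[0,0,0],[0,0,0]]

```text
time_s: 85.08
position: [0.4842, 0.3213, 0.2895]
tcp_rot: [[0.998, 0.003, 0.07], [-0.07, -0.006, 0.998], [0.003, -1.0, -0.005]]
force: [0.8, -1.7, -5.6]
opening: 0.249
```

```bash
python3 bar.py wrist .484 .3215 .152 ; python3 bar.py scene .484 .3215 .152;python3 bar.py top .484 .3215 .152
```

```text
plate 48831 ((484.48114013671875, 322.62652587890625), (134.11666870117188, 224.5489044189453), 85.95266723632812) zmed 0.1535 z95 0.155
bar 7156 ((484.10247802734375, 320.77978515625), (80.29956817626953, 77.34615325927734), 39.84423828125) zmed 0.1912 z95 0.1964
[0.4842 0.3213 0.2895] [22.7323 24.2043 85.6801 -0.3752 70.084  26.8943] -4.033806208037182
plate 4381 ((484.4195251464844, 321.46136474609375), (143.55685424804688, 230.39404296875), 85.85118103027344) zmed 0.153 z95 0.1556
bar 703 ((487.83056640625, 323.4575500488281), (77.62537384033203, 78.46636962890625), 36.27763748168945) zmed 0.1886 z95 0.2037
[0.4842 0.3214 0.2895] [22.7353 24.2081 85.6755 -0.3726 70.0845 26.8944] -4.0318064497238755
plate 6091 ((483.4265441894531, 305.354248046875), (108.62630462646484, 223.9155731201172), 86.07678985595703) zmed 0.1525 z95 0.1554
bar 498 ((484.0096130371094, 312.778564453125), (51.57209014892578, 107.45256805419922), 84.5499038696289) zmed 0.1927 z95 0.2044
[0.4842 0.3215 0.2895] [22.7419 24.2101 85.6732 -0.3724 70.0845 26.8968] -4.027667323404493
```

play_rows:
  commands:
    - [[0,0,-0.006],[0,0,0]]
    - [[0,0,-0.016],[0,0,0]]
    - [[0,0,-0.028],[0,0,0]]
    - [[0,0,-0.038],[0,0,0]]
    - [[0,0,-0.044],[0,0,0]]
    - [[0,0,-0.048],[0,0,0]]
    - [[0,0,-0.051],[0,0,0]]
    - [[0,0,-0.056],[0,0,0]]
    - [[0,0,-0.063],[0,0,0]]
    - [[0,0,-0.0685],[0,0,0]]

```text
time_s: 86.48
position: [0.4842, 0.3216, 0.2207]
tcp_rot: [[0.998, 0.003, 0.07], [-0.07, -0.005, 0.998], [0.003, -1.0, -0.005]]
force: [-0.9, 0.7, -3.2]
opening: 0.251
```

play_rows:
  commands:
    - [[0,0,0],[0,0,0]]
    - [[0,0,0],[0,0,0]]

```text
time_s: 86.72
position: [0.4843, 0.3217, 0.221]
tcp_rot: [[0.998, 0.003, 0.07], [-0.07, -0.005, 0.998], [0.004, -1.0, -0.005]]
force: [-0.3, 0.0, -2.7]
opening: 0.251
```

```bash
python3 bar.py wrist .484 .3215 .103 w11.png; python3 bar.py scene .484 .3215 .103; python3 -c "
from h import *
print(read_state()['force'])"
```

```text
plate 52340 ((484.6117858886719, 328.0846862792969), (124.88824462890625, 224.61656188964844), 86.10971069335938) zmed 0.1037 z95 0.1051
bar 2861 ((484.0731506347656, 320.93463134765625), (9.145336151123047, 108.04264068603516), 85.96196746826172) zmed 0.1451 z95 0.1467
[0.4844 0.3217 0.2212] [22.7555 28.6826 90.0618 -0.399  61.192  26.9619] -4.013746143875179
plate 4008 ((484.6431884765625, 321.01641845703125), (141.9227752685547, 228.73519897460938), 85.77019500732422) zmed 0.1029 z95 0.1056
bar 146 ((503.87017822265625, 318.94482421875), (11.31215763092041, 76.27725219726562), 85.68732452392578) zmed 0.1437 z95 0.147
[0.4844 0.3217 0.2212] [22.755  28.6815 90.0593 -0.3999 61.193  26.9619] -4.013813341510959
[-0.4978  0.1464 -2.8188]
```

play_rows:
  commands:
    - [[-0.0005,-0.008,0],[0,0,0]]
    - [[-0.002,-0.025,0],[0,0,0]]
    - [[-0.0035,-0.05,0],[0,0,0]]
    - [[-0.0055,-0.078,0],[0,0,0]]
    - [[-0.0075,-0.105,0],[0,0,0]]
    - [[-0.008,-0.115,0],[0,0,0]]
    - [[-0.008,-0.115,0.03],[0,0,0]]
    - [[-0.008,-0.115,0.06],[0,0,0]]
    - [[0,-0.125,0.07],[0,0,0]]
    - [[0.02,-0.145,0.07],[0,0,0]]

```text
time_s: 88.08
position: [0.5043, 0.1764, 0.2916]
tcp_rot: [[0.998, 0.004, 0.068], [-0.068, -0.005, 0.998], [0.005, -1.0, -0.005]]
force: [0.0, -0.2, -2.8]
opening: 0.249
```

```bash
python3 bar.py top .484 .3215 .103; python3 bar.py scene .484 .3215 .103; python3 mat.py; python3 down.py -4.0
```

```text
plate 1339 ((402.6605224609375, 313.64508056640625), (112.02509307861328, 62.30683898925781), 86.35505676269531) zmed 0.1024 z95 0.1053
bar 10 ((431.70758056640625, 324.8512878417969), (6.4827880859375, 2.7706267833709717), 82.60877227783203) zmed 0.1431 z95 0.1457
[0.5081 0.1734 0.2912] [ 7.1927 20.3458 91.8941 -0.5786 67.359  11.4506] -4.035077377890576
plate 5001 ((484.2105712890625, 322.06500244140625), (143.380859375, 230.39364624023438), 85.97012329101562) zmed 0.1029 z95 0.1056
bar 199 ((485.2716979980469, 319.8291931152344), (9.831398963928223, 108.8365249633789), 86.18538665771484) zmed 0.1441 z95 0.1467
[0.5067 0.1744 0.2908] [ 7.2651 20.3385 91.984  -0.4541 67.4094 11.5729] -4.133260390113242
top 2579 ((680.2119140625, -6.9464569091796875), (109.98883056640625, 109.5284194946289), 79.59656524658203)
scene 2778 ((681.4075927734375, -7.855072021484375), (107.35431671142578, 111.71046447753906), 79.18537139892578)
[ 7.4002 20.3077 92.1567 -0.3384 67.5285 11.6263] [0.504  0.1759 0.2901] 88.275 0.24941871034447455
world rotvec [0.0054 0.0008 0.0017]
```

play_rows:
  commands:
    - [[0.01,-0.01,0],[0,0,-0.01]]
    - [[0.03,-0.03,0],[0,0,-0.03]]
    - [[0.06,-0.06,0],[0,0,-0.06]]
    - [[0.09,-0.09,0],[0,0,-0.09]]
    - [[0.12,-0.125,0],[0,0,-0.11]]
    - [[0.15,-0.155,0],[0,0,-0.11]]
    - [[0.17,-0.175,0],[0,0,-0.11]]
    - [[0.1765,-0.1835,0],[0,0,-0.11]]
    - [[0.1765,-0.1835,0],[0,0,-0.11]]
    - [[0.1765,-0.1835,0],[0,0,-0.11]]

```text
time_s: 89.52
position: [0.6796, -0.0058, 0.2908]
tcp_rot: [[0.984, 0.001, 0.178], [-0.178, -0.005, 0.984], [0.002, -1.0, -0.005]]
force: [0.2, 0.4, -2.6]
opening: 0.251
```

play_rows:
  commands:
    - [[0,0,-0.04],[0,0,0]]
    - [[0,0,-0.085],[0,0,0]]
    - [[0,0,-0.125],[0,0,0]]
    - [[0,0,-0.15],[0,0,0]]
    - [[0,0,-0.163],[0,0,0]]
    - [[0,0,-0.17],[0,0,0]]
    - [[0,0,-0.17],[0,0,0]]
    - [[0,0,-0.17],[0,0,0]]

```text
time_s: 90.52
position: [0.6815, -0.007, 0.1223]
tcp_rot: [[0.984, 0.005, 0.179], [-0.179, -0.006, 0.984], [0.006, -1.0, -0.005]]
force: [-0.4, -0.4, -2.4]
opening: 0.248
```

```bash
python3 down.py -10.4; python3 -c "
from h import *
print(read_state()['force'])"
```

```text
[-9.8343 42.683  79.1771 -0.3538 57.8144  0.6635] [ 0.6815 -0.007   0.1223] 90.525 0.24763456933962125
world rotvec [ 0.0061  0.0047 -0.0016]
[-0.3615 -0.3994 -2.421 ]
```

play_rows:
  commands:
    - [[-0.0005,0,-0.003],[0,0,0]]
    - [[-0.0005,0,-0.006],[0,0,0]]
    - [[-0.0005,0,-0.0072],[0,0,0]]
    - [[-0.0005,0,-0.0078],[0,0,0]]
    - [[-0.0005,0,-0.0078],[0,0,0]]

```text
time_s: 91.15
position: [0.6804, -0.0071, 0.115]
tcp_rot: [[0.984, 0.003, 0.179], [-0.179, -0.006, 0.984], [0.004, -1.0, -0.005]]
force: [-3.2, -0.4, 6.4]
opening: 0.249
```

play_rows:
  commands:
    - [[0,0,0],[0,0,0]]
    - [[0,0,0],[0,0,0]]
    - [[0,0,0],[0,0,0]]
    - [[0,0,0],[0,0,0]]
    - [[0,0,0.02],[0,0,0]]
    - [[0,0,0.06],[0,0,0]]
    - [[0,0,0.11],[0,0,0]]
    - [[-0.02,0,0.15],[0,0,0]]
    - [[-0.05,0,0.17],[0,0,0]]
    - [[-0.07,0,0.18],[0,0,0]]
  gripper: 0.045

```text
time_s: 92.4
position: [0.6097, -0.0069, 0.2967]
tcp_rot: [[0.984, 0.007, 0.179], [-0.179, -0.007, 0.984], [0.008, -1.0, -0.005]]
force: [-0.1, -0.3, 0.6]
opening: 0.519
```

```bash
sed -i 's/x0,y0=.*/x0,y0=.68,-.007/' lif.py; python3 lif.py wrist top scene; python3 down.py -10; for y in -.09 0 .09; do python3 led.py $y|tail -5;done; python3 bar.py top .484 .3215 .103; python3 bar.py scene .484 .3215 .103
```

```text
wrist griptop 1035 [681.8  -6.4] [21.6 22.5] 79.5 zmed 0.1363
wrist arm 544 [679.  -18.3] [45.8 29.1] 80.0 zmed 0.0762
wrist foot 1184 [680.1  -6.5] [68.8 37.5] 79.1 zmed 0.0126
top griptop 0
top arm 0
top foot 0
scene griptop 176 [682.5  -6.5] [20.3 23.9] 77.0 zmed 0.1355
scene arm 241 [679.4 -19.8] [44.2 29.6] 84.7 zmed 0.0754
scene foot 663 [682.4  -7. ] [68.  43.4] 79.4 zmed 0.0122
[-10.9911  26.1346  81.3083  -0.3035  72.1614  -0.5741] [ 0.6103 -0.0069  0.2954] 92.55 0.5164895995931156
world rotvec [0.0063 0.0058 0.0057]
0.05 185 [ 4.3332  7.7679 10.6542] [-123.9843  -52.653 ]
0.06 172 [ 5.0365  7.7668 10.0323] [-122.1312  -55.5748]
0.07 174 [4.7221 7.2176 9.7748] [-121.6768  -54.6207]
0.08 185 [4.2143 6.6771 9.2634] [-121.9799  -55.4854]
0.09 20 [2.0211 5.265  9.5952] [-118.8587  -55.596 ]
0.04 246 [-1.2783  7.1635 10.5016] [-47.4071  48.0782]
0.05 175 [ 4.6338  7.5349 10.145 ] [-34.3057  34.3141]
0.06 102 [4.8761 7.7966 9.6289] [-33.1556   6.9667]
0.07 96 [4.307  7.3177 9.9109] [-34.0957   7.4177]
0.08 19 [4.2983 7.685  9.1252] [-33.8409 -17.6314]
0.05 181 [ 4.094   7.298  10.
[... 269 characters left out ...]
2146911621094), (141.6204071044922, 224.41268920898438), 86.27532958984375) zmed 0.1025 z95 0.1055
bar 313 ((484.4718322753906, 321.61334228515625), (9.947173118591309, 108.5575942993164), 86.46453857421875) zmed 0.144 z95 0.1472
[ 0.6108 -0.007   0.2927] [-10.985   26.411   81.2698  -0.309   72.1379  -0.5764] -10.313862144654324
plate 5009 ((484.98199462890625, 321.58526611328125), (142.83184814453125, 230.3739776611328), 86.0582275390625) zmed 0.1028 z95 0.1055
bar 199 ((485.1407470703125, 320.9070739746094), (10.643022537231445, 107.73554992675781), 85.7716064453125) zmed 0.144 z95 0.1466
[ 0.6107 -0.007   0.2925] [-10.9873  26.4249  81.2823  -0.3091  72.1416  -0.5771] -10.315455542540136
```

View pics/lif_scene.png

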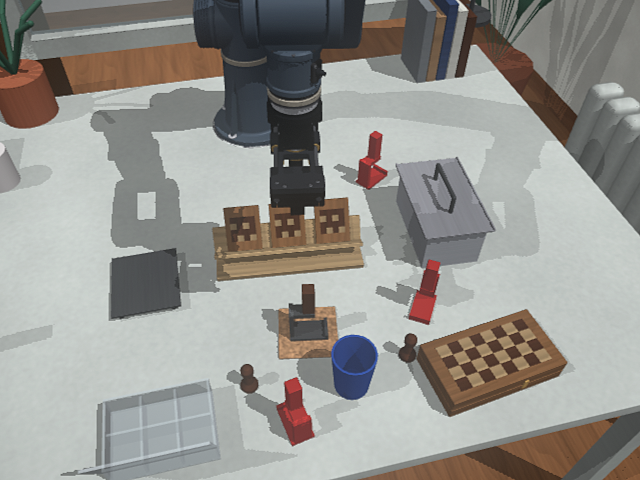

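play_rows:
  commands:
    - [[0,0,0.01],[0,0,0]]
    - [[0,0,0.02],[0,0,0]]
    - [[0,0,0.02],[0,0,0]]
    - [[0,0,0.02],[0,0,0]]

```text
time_s: 93.3
position: [0.6101, -0.0069, 0.3133]
tcp_rot: [[0.984, 0.002, 0.179], [-0.179, -0.006, 0.984], [0.003, -1.0, -0.005]]
force: [0.6, -0.3, -0.8]
opening: 0.515
```

```bash
python3 lif.py wrist; python3 -c "
from h import *
print(read_state()['time_s'],hand_in())"
```

```text
wrist griptop 934 [681.8  -6.5] [21.8 22.6] 79.7 zmed 0.1363
wrist arm 496 [678.6 -17.9] [45.7 28.7] 80.9 zmed 0.0761
wrist foot 1032 [679.7  -6.9] [69.3 36.7] 79.3 zmed 0.0127
the job is handed in; nothing more can be done
93.35 None
```

The job is done and was handed in at 93 s; `hand_in()` reports no verdict, so the results below are my own last measurements.

I lifted the lid off level with the lifter and set it in the middle of the trivet. Three panels were in the tin, and I stood all three on the stand. I then put the lid back and stood the lifter on its mat. The lifter was knocked about 4 cm aside along the way, so I located it again before picking it up.

- **Lid on the tin:** its centre is within about 1 mm of the tin's centre and its yaw within about 0.3°. It lies flat at rim height.
- **Panels:** each has its bottom edge down on the lip, and its front face reads 6–8 mm out from the back (8 mm is exactly flat), within depth noise.
- **Lifter:** upright, about 1 mm from the mat's centre.
- **Pawns and cup:** I judged these by eye from the last scene picture only, where they look unmoved.

In the final set of checks the top camera gave no lifter reading, because the arm blocked its view. The scene and wrist cameras agreed within about 3 mm. I saw no sign of the robot touching the lid, and the wrist force stayed around 13 N or less.

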